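# Light-gap check of a press spindle with a thread pitch leaf

### The arm

A 6-joint arm with a two-finger parallel gripper is mounted at the origin on a cart in front of the work surface, level with it; the furniture and walls round the work are solid. World frame = base frame: x ahead of the robot, y to its left, z up, the work surface at z = 0. Lengths are in m, angles in rad, forces in N, time in s.
With the tool pointing down it reaches from about 0.35 to 0.975 m from the base axis. Payload 4.9 kg.
Tool frame: the origin (TCP) lies between the finger pads; the fingertips stand 22 mm ahead of it and the grasp point (between the pads) lies 3 mm ahead of it; z points along the fingers, y is the line along which they close (so a half turn about z gives the same grasp; the last joint's range is limited). The gripper opens to 85 mm and grips with 20 to 120 N. Pads are 22 mm wide; open, the fingers measure 114 mm over their backs; the gripper's body (76 mm by 85 mm) begins 54 mm behind the grasp point. The pads swing forward as they close: fully open they stand 13 mm farther back than shut.
Start: joints at [1.098, 0.053, 1.613, -0, 1.476, -0.119], TCP at [0.217, 0.586, 0.253] pointing down, gripper open.
Joint ranges: [-3.01, 3.01], [-1.01, 2.22], [0.06, 2.58], [-1.02, 4.17], [0.09, 2.62], [-3.14, 3.14]. Speed limits (rad/s): [2.57, 2.57, 3.14, 3.14, 3.14, 3.14].

### API

Orientations are given as a unit quaternion [w, x, y, z].
In Python, from plant import state, grab_frame, get_calibration, job_done, recognise, regions_of gives the robot as it stands.
- The arm moves only by the tool apply_moves, never from a script. Its argument "targets" is a list of rows, each an object with "translation": the shift along the tool's x, y, z normalised to -1 to 1, where 1 is 100 mm, a list of three; "twist": the turn about the tool's z normalised to -1 to 1, where 1 is 0.1 rad; "hand": the opening, from 0 (shut) to 1 (fully open). A call has 1 to 8 rows; each row shifts and turns the commanded pose from where the row before left it, along the tool's axes as they then stand; what a row does not reach is not made up. A row lasts 1/10 s, in which the tool goes at most 50 mm and 8.59 degrees, less where a joint would pass 70% of its speed; a pose out of reach is approached as far as the arm can. A call with a number of a shift or a turn outside -1 to 1 is refused whole. A call with a gripper value outside its range is refused whole. The fingers move at their own pace and stop on an object; the grip force is fixed at half the most. Time passes only in rows, so rows that do not move let the fingers close. It gives the time, the measured TCP pose, the force, the opening and the grip force at its end, in the units of the state.
- state(): the state, without advancing time (a new reading comes with each control period).
- grab_frame(name): name is "scene" or "side" or "wrist"; returns the picture (420x560x3 uint8, red, green, blue); there is no depth.
- get_calibration(name): a dict with "camera_matrix" (3x3 intrinsics, pixels), "pose" (4x4, takes a point from camera to world coordinates). Camera axes: x right, y up, looking along -z (the intrinsics and any distortion apply to the point x, -y, -z); pixel columns grow to the right and rows downward; lengths in m; the calibration is good to about 2 mm. A picture is of the moment at which its call begins: read the wrist's pose just before it. get_calibration takes no time and is no camera call; for the wrist camera it gives the pose at the moment of the call.
- job_done(): hands the job in; it is judged then, once.
Trained networks look in the newest picture that a camera, given by its name, has taken for a name from the list of things; names that differ only in an ending like _2 or _b are one class to them, and where a whole thing is asked for, a point or a joint stands for the part that bears it (a point fixed in the world has none). Each returns a list of dicts, best first, with "score" (0 to 1); they miss things now and then, are a little off and sometimes report something else, mostly with a low value. They report only what shows in the picture. A call takes as long as a camera call.
- recognise(camera, query): "point" ([x, y, z] in m, in world coordinates, good to about 4 mm: the middle of the surface that is visible of it).
- regions_of(camera, query): "pixels" (420x560 bool, what is visible of it).
The state is a dict: "time": time; "joint_pos": joint angles; "joint_vel": joint speeds; "joint_efforts": joint torques, N m; "tool_pos": TCP position; "tool_rot": TCP orientation; "contact_force": force on the tool from outside, world axes, zero at the start; "ft_torque": the same for the moment, N m; "gripper_width": opening from 0.0 (shut) to 1.0 (fully open); "grasp_force": force on a finger pad.
Only numpy, scipy, OpenCV 4.12 (cv2) and the standard library are available. Lean on these libraries where they do the work, as an engineer would, in place of code of your own. Each camera call takes 0.05 s, during which the arm holds its last target. There are 200 camera calls.

### The job

Check the pitch of the press spindle clamped in the light stand: of the three toothed gauge leaves on the bench take the one whose teeth match the spindle's thread, lay it flat on the lit plate and slide its teeth gently into the thread until it is fully home and square to the spindle. Turn the stand's dimmer up to the long mark in the middle of its scale so that any light gap can be seen. Leave the leaf lying there and leave the other two leaves and the glassware where they are.

Things in the scene. Friction and masses are not known exactly. Their poses are not given: they have to be found in the camera images.
- light_stand: fixed low stand, 137 (x, -62 to +75) x 228 (y) mm; origin on the bench, mid-length; x points from the lit plate to the spindle, away from the robot within 0.2 rad; y along the spindle. Steel spindle clamped along y, axis at x +45, z +36 mm. Level lamp box: top (lit white plate) at z +32 mm, x -58 to +18, y -48 to +110. Black dimmer housing 44 mm high: x -56 to +32, y -112 to -54.
- thread_seat (a point): on the spindle's lamp side, mid-length of the 126 mm thread, on the line of the crests, at axis height (4 mm above the lit plate); axes as light_stand. Trapezoidal thread, 44 mm outside diameter, pitch 12 mm, 6.5 mm deep. The point is in the middle of a groove; others follow every 12 mm along y. Groove 8 mm wide at the mouth, 4.5 mm at the bottom.
- dimmer_grip (a point): on the dimmer knob's upright axis, 24 mm above its housing, 7 mm under the knob's top; axes as light_stand. The knob: a bar 34 mm long, 12 mm thick, 24 mm high on a 39 mm round skirt whose top is 8 mm above the housing. Grasp it across the 12 mm with the fingertips 12 mm or more above the housing.
- dimmer (a joint): knob angle, rad, 0 to 4.71, growing clockwise seen from above (brighter); stays where left, turns lightly (0.03 N m). The white line on the bar is the pointer: at angle q it points along (cos(2.356-q), sin(2.356-q)) in light_stand's x, y; straight to +x at 2.356. Eleven marks, every 0.471 rad; the middle one, at 2.356, is long and thick. Starts between 0.95 and 1.75.
- leaf_mid: the leaf that matches: loose steel plate 8 mm thick, flat on the bench, 0.13 to 0.21 kg. Comb plate 26 (x) x 84 (y) mm, 7 teeth 12 mm apart along its +x edge, 6 mm long; a tab 26 mm wide runs back from x -13 to -55 mm, with a hole. Origin: middle of the comb plate's underside, z up; x at yaw -0.95 to -0.65 rad at the start. Grasp the tab across y at about x -35 mm, fingertips close to the surface.
- leaf_mid_teeth (a point): on leaf_mid at x +13, y 0, z +4 mm: the comb edge at the root of its middle tooth; axes as leaf_mid. Teeth 7 mm wide at the root, bevelled to 2.5 mm at the tip. Fully home, with the underside on the lit plate and the comb edge touching the crests, this point has x and z of thread_seat and its y plus 0, 12 or 24 mm either way, x axis along light_stand's x.
- leaf_fine: another leaf of the same plate, tab and origin, with 10 smaller teeth 8 mm apart and 4 mm long; does not fit; leave where it lies. It and leaf_mid change places.
- leaf_coarse: another leaf of the same plate, tab and origin, with 5 larger teeth 18 mm apart and 9 mm long; does not fit; leave where it lies.
- beaker: glass beaker, 51 mm wide, 69 mm high, loose, standing to the right of the stand; origin: centre of its underside; leave alone.
- vial: small capped glass vial, 23 mm wide, 46 mm high, loose, standing on the right; origin: centre of its underside; leave alone.

How it is judged:
By the outcome, as a careful person would: the job done as asked, in the order asked, and still so for the second after the job is handed in, with the robot touching nothing.
It also fails if it takes over 58 s, if anything falls off the work surface, if the arm or the gripper's body presses on something with over 40 N, if the wrist force passes 120 N, or if a joint passes its speed limit or range.

## Working session

There is one attempt and no reset: what is moved stays moved. The work goes in short steps, Python scripts to look and compute and a tool call to move; the robot and the scene stay as the last step left them, time stands still between calls to the robot, and variables do not carry over. Pictures are saved under pics/ and viewed, at most 10 in all, crops included, and the job is handed in when it is done.

Besides the shell and the picture viewer there is one more tool, called after "Call:" as name([rows], argument=value, ...), one row to a line, values as JSON. apply_moves: Moves the arm, as the interface text tells. Its arguments: {"type":"object","properties":{"targets":{"type":"array"}},"required":["targets"]}

```bash
mkdir -p pics; cat > h.py <<'E'
import numpy as np, cv2
from plant import *
from scipy.spatial.transform import Rotation as R
def save(n,img,crop=None,s=1):
    if crop: r0,r1,c0,c1=crop; img=img[r0:r1,c0:c1]
    cv2.imwrite('pics/'+n,cv2.resize(img[:,:,::-1],None,fx=s,fy=s,interpolation=cv2.INTER_CUBIC))
def ray(cal,px,z):
    K=np.array(cal['camera_matrix']);P=np.array(cal['pose'])
    px=np.atleast_2d(px).astype(float)
    d=np.c_[(px[:,0]-K[0,2])/K[0,0],-(px[:,1]-K[1,2])/K[1,1],-np.ones(len(px))]@P[:3,:3].T
    o=P[:3,3]; t=(z-o[2])/d[:,2]; return o+t[:,None]*d
def proj(cal,X):
    K=np.array(cal['camera_matrix']);P=np.array(cal['pose'])
    c=(np.atleast_2d(X)-P[:3,3])@P[:3,:3]
    return np.c_[K[0,0]*c[:,0]/-c[:,2]+K[0,2],K[1,1]*-c[:,1]/-c[:,2]+K[1,2]]
E
python3 - <<'E'
from h import *
np.set_printoptions(precision=4,suppress=True)
for c in ['scene','side']:
    f=grab_frame(c); save(c+'0.png',f,s=1.4)
    cal=get_calibration(c); print(c,{k:np.round(v,4).tolist() for k,v in cal.items()})
    for q in ['light_stand','dimmer_grip','leaf_mid','leaf_fine','leaf_coarse','beaker','vial']:
        print(q,[(np.round(d['point'],4).tolist(),round(d['score'],2)) for d in recognise(c,q)[:2]])
s=state();print(s)
E
```

```text
scene {'camera_matrix': [[433.9912, 0.0, 287.674], [0.0, 433.9912, 211.3973], [0.0, 0.0, 1.0]], 'pose': [[0.6031, 0.5597, -0.5684, 0.0846], [-0.7977, 0.4252, -0.4277, -0.6392], [0.0023, 0.7113, 0.7029, 0.6758], [0.0, 0.0, 0.0, 1.0]]}
light_stand [([0.6484, -0.2131, 0.0342], 0.73), ([0.4325, -0.1519, 0.007], 0.59)]
dimmer_grip [([0.6547, -0.2107, 0.0311], 0.96)]
leaf_mid [([0.4949, -0.2491, 0.0088], 0.64)]
leaf_fine [([0.4319, -0.1516, 0.006], 0.67)]
leaf_coarse [([0.4913, -0.3883, 0.0069], 0.62), ([0.6512, -0.2124, 0.0309], 0.18)]
beaker [([0.6608, -0.4194, 0.0435], 0.75), ([0.6507, -0.2115, 0.0314], 0.58)]
vial [([0.5976, -0.4572, 0.0339], 0.67), ([0.6608, -0.4179, 0.0431], 0.54)]
side {'camera_matrix': [[486.6057, 0.0, 284.4557], [0.0, 486.6057, 211.7021], [0.0, 0.0, 1.0]], 'pose': [[0.915, 0.2734, -0.2966, 0.2959], [-0.4033, 0.6048, -0.6867, -0.8944], [-0.0084, 0.748, 0.6637, 0.6391], [0.0, 0.0, 0.0, 1.0]]}
light_stand [([0.6589, -0.2268, 0.0354], 0.81)]
dimmer_grip [([0.6567, -0.228, 0.0338], 0.77)]
leaf_mid [([0.4945, -0.2481, 0.0091], 0.58)]
leaf_fine [([0.4382, -0.1511, 0.0112], 0.81)]
leaf_coarse [([0.4961, -0.3957, 0.008], 0.87)]
beaker [([0.6726, -0.4274, 0.0409], 0.63)]
vial [([0.6005, -0.4519, 0.0321], 0.65)]
{'time': 0.8, 'joint_pos': array([ 1.098 ,  0.0526,  1.6129,  0.    ,  1.476 , -0.119 ]), 'joint_vel': array([ 0.0011,  0.0009,  0.0011, -0.0001, -0.0015,  0.0014]), 'joint_efforts': array([ -0.0003, -39.3636, -37.0443,  -0.0002,   0.0003,   0.    ]), 'tool_pos': array([0.2165, 0.5863, 0.2534]), 'tool_rot': array([-0.    ,  0.176 ,  0.9844,  0.    ]), 'contact_force': array([ 1.192 , -0.3762,  0.0414]), 'ft_torque': array([0.0471, 0.0023, 0.0341]), 'grasp_force': 0.0, 'gripper_width': 1.0000759716923204}
```

View pics/scene0.png

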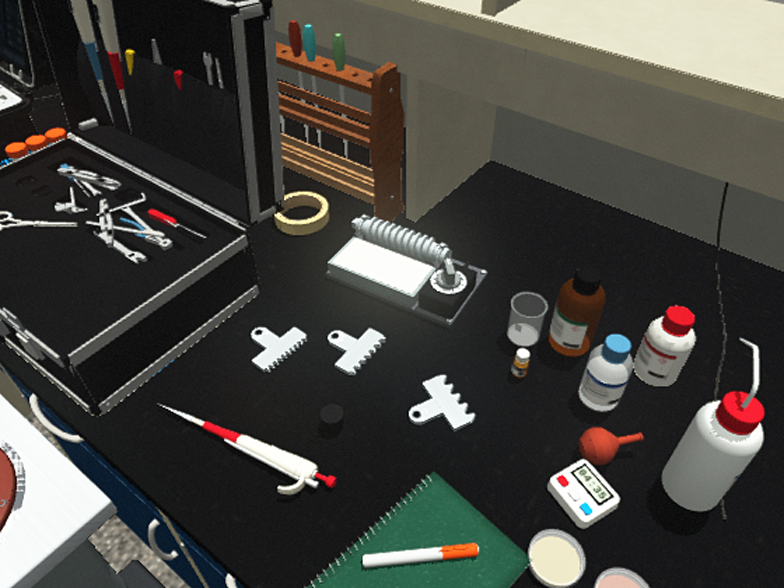

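View pics/side0.png

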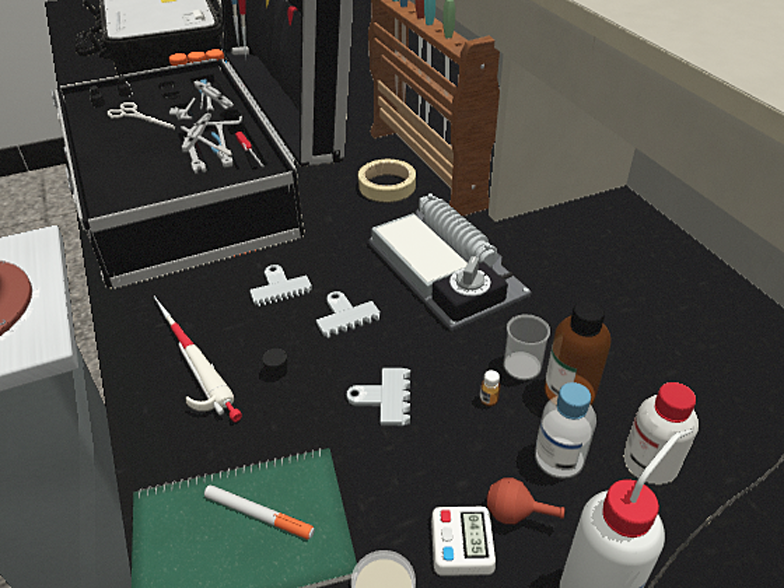

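The scene view shows the three leaves: fine at about (278,348), mid at (357,350) and coarse at (442,402). The lit plate is at (385,268) and the dimmer at (450,280). In the side view mid is at (347,315). The network detections agree with this. Next I fit poses by silhouette.

```bash
cat >> h.py <<'E'
from scipy.optimize import minimize
def leafpoly(n=7,p=.012,L=.006):
    P=[(-.055,.013),(-.055,-.013),(-.013,-.013),(-.013,-.042),(.013,-.042)]
    for k in range(n):
        y=(k-(n-1)/2)*p; P+=[(.013,y-.0035),(.013+L,y-.00125),(.013+L,y+.00125),(.013,y+.0035)]
    P+=[(.013,.042),(-.013,.042),(-.013,.013)]
    return np.array(P)
def rast(cal,p,poly,zs,sc=4):
    c,s=np.cos(p[2]),np.sin(p[2]); m=np.zeros((420*sc,560*sc),np.uint8)
    xy=poly@np.array([[c,s],[-s,c]])+p[:2]
    for z in zs:
        q=proj(cal,np.c_[xy,np.full(len(xy),z)])
        cv2.fillPoly(m,[np.round((q+.5)*sc*16).astype(np.int32)],255,shift=4)
    return cv2.resize(m,(560,420),interpolation=cv2.INTER_AREA)/255.
def fit(views,p0,poly,zs):
    f=lambda p:sum(np.abs(rast(c,p,poly,zs)-m).sum()/m.sum() for c,m in views)
    best=None
    for d in (0,.1,-.1):
        r=minimize(f,np.array(p0)+[0,0,d],method='Nelder-Mead',options=dict(initial_simplex=np.array(p0)+[0,0,d]+np.array([[0,0,0],[.01,0,0],[0,.01,0],[0,0,.1]]),xatol=1e-5,fatol=1e-5))
        if best is None or r.fun<best.fun: best=r
    return np.round(best.x,4),round(best.fun/len(views),3)
LEAFZ=np.linspace(0,.008,5)
PLATE=np.array([(-.058,-.048),(.018,-.048),(.018,.110),(-.058,.110)])
def white(f,px,thr=150,rad=90):
    m=(f.min(2)>thr).astype(np.uint8); n,l,_,_=cv2.connectedComponentsWithStats(m,connectivity=4)
    return (l==l[int(px[1]),int(px[0])]).astype(float)
E
python3 - <<'E'
from h import *
V={'m':[], 's':[]}
for c in ['scene','side']:
    f=grab_frame(c);cal=get_calibration(c)
    d=regions_of(c,'leaf_mid')[0]; m=d['pixels']; print(c,d['score'],m.sum())
    # refine mask by brightness near the mask
    mm=cv2.dilate(m.astype(np.uint8),np.ones((7,7)))>0
    mid=cal; w=((f.mean(2)>70)&mm).astype(float); print(w.sum(), f[m].mean(0))
    V['m'].append((cal,w)); print(fit(V['m'][-1:],[.495,-.248,-.8],leafpoly(),LEAFZ))
    px=proj(cal,ray(cal,[385/1.4,268/1.4] if c=='scene' else [420/1.4,245/1.4],.032))[0]
    w=white(f,px); print('plate',w.sum(),px,f[int(px[1]),int(px[0])],ray(cal,[px],.032))
    V['s'].append((cal,w)); print(fit(V['s'][-1:],[.66,-.14,0],PLATE,[.032]))
print(fit(V['m'],[.495,-.248,-.8],leafpoly(),LEAFZ)); print(fit(V['s'],[.66,-.14,0.],PLATE,[.032]))
E
```

```text
scene 0.61 693
786.0 [209.36796537 215.54834055 214.94083694]
(array([ 0.502 , -0.2469, -1.5201]), np.float64(0.083))
plate 1602.0 [275.         191.42857143] [253 253 250] [[ 0.63839743 -0.18713826  0.032     ]]
(array([ 0.6651, -0.2045,  0.1236]), np.float64(0.031))
side 0.66 761
777.0 [191.03153745 195.44809461 193.26018397]
(array([ 0.5001, -0.2475, -1.5254]), np.float64(0.091))
plate 1907.0 [300. 175.] [243 242 231] [[ 0.64210435 -0.17549333  0.032     ]]
(array([ 0.6635, -0.2076,  0.1206]), np.float64(0.142))
(array([ 0.5008, -0.2473, -1.5238]), np.float64(0.104))
(array([ 0.6641, -0.2057,  0.122 ]), np.float64(0.093))
```

Both side and scene fits put leaf_mid at a yaw near -1.52, not the stated -0.8. I check the obstacles on the path and the teeth before moving.

```bash
python3 - <<'E'
from h import *
np.set_printoptions(precision=3,suppress=True)
cal=get_calibration('scene')
print(ray(cal,np.array([[100,410],[257,292],[40,370],[280,218],[385,218],[328,230]])/1.4,0))
print(ray(cal,np.array([[250,235],[70,355],[280,205]])/1.4,.09))
cal=get_calibration('side')
print(ray(cal,np.array([[112,285],[302,235],[305,163],[340,160],[490,218]])/1.4,0))
f=grab_frame('scene');a=f[220:315,170:350];g=grab_frame('side');b=g[180:310,170:300]
save('leaf1.png',np.vstack([cv2.resize(a,None,fx=4.4,fy=4.4,interpolation=2)[:300,:790], cv2.resize(b,None,fx=2.3,fy=2.3,interpolation=2)[:298,:] if 0 else cv2.copyMakeBorder(cv2.resize(b,(299,299),interpolation=2),0,0,0,491,0)]))
E
```

```text
[[ 0.216 -0.038  0.   ]
 [ 0.498 -0.038  0.   ]
 [ 0.204  0.089  0.   ]
 [ 0.657  0.071  0.   ]
 [ 0.772 -0.081  0.   ]
 [ 0.684 -0.022 -0.   ]]
[[ 0.523 -0.017  0.09 ]
 [ 0.224 -0.015  0.09 ]
 [ 0.605  0.001  0.09 ]]
[[ 0.214 -0.04   0.   ]
 [ 0.502 -0.037 -0.   ]
 [ 0.574  0.171  0.   ]
 [ 0.636  0.154  0.   ]
 [ 0.794 -0.119  0.   ]]
```

View pics/leaf1.png

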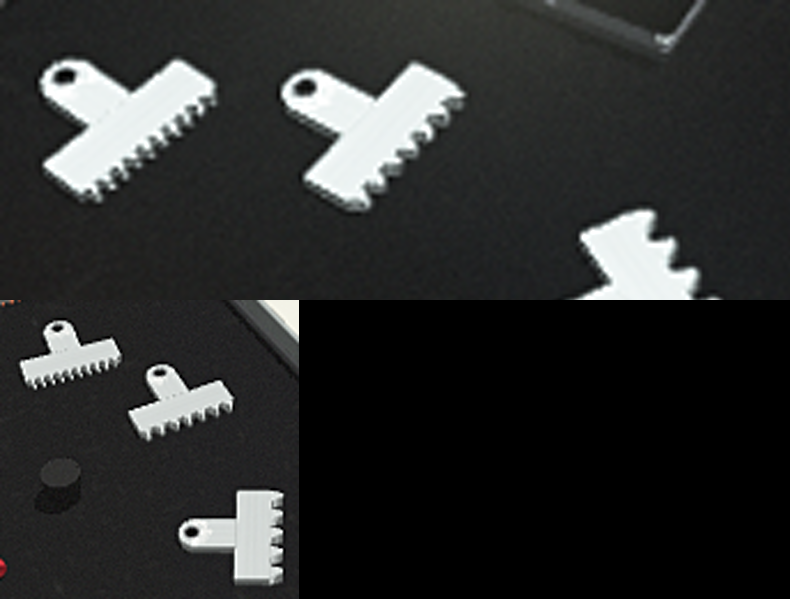

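The middle leaf (upper crop at (385,135)) has 7 coarse-spaced teeth, so it is leaf_mid. The left one has 10. The route stays at x<0.45 past the open case.

Call:
apply_moves([
  {"translation": [-0.26,-0.37,-0.12],"twist": 0,"hand": 1},
  {"translation": [-0.26,-0.37,-0.12],"twist": 0,"hand": 1},
  {"translation": [-0.26,-0.37,-0.12],"twist": 0,"hand": 1},
  {"translation": [-0.26,-0.37,-0.12],"twist": 0,"hand": 1},
  {"translation": [-0.26,-0.37,-0.12],"twist": 0,"hand": 1},
  {"translation": [-0.26,-0.37,-0.12],"twist": 0,"hand": 1},
  {"translation": [-0.26,-0.37,-0.12],"twist": 0,"hand": 1},
  {"translation": [-0.26,-0.37,-0.12],"twist": 0,"hand": 1},
])

```text
time: 1.9
tool_pos: [0.309, 0.2349, 0.35]
tool_rot: [0.001, 0.176, 0.984, 0.0]
contact_force: [1.5, 0.5, 0.7]
gripper_width: 1.002
grasp_force: 0.0
```

Call:
apply_moves([
  {"translation": [-0.26,-0.37,0],"twist": 0,"hand": 1},
  {"translation": [-0.26,-0.37,0],"twist": 0,"hand": 1},
  {"translation": [-0.26,-0.37,0],"twist": 0,"hand": 1},
  {"translation": [-0.26,-0.37,0],"twist": 0,"hand": 1},
  {"translation": [-0.26,-0.37,0],"twist": 0,"hand": 1},
  {"translation": [-0.26,-0.37,0],"twist": 0,"hand": 1},
  {"translation": [-0.26,-0.37,0],"twist": 0,"hand": 1},
  {"translation": [-0.26,-0.37,0],"twist": 0,"hand": 1},
])

```text
time: 2.7
tool_pos: [0.4016, -0.1152, 0.3497]
tool_rot: [0.001, 0.176, 0.984, -0.0]
contact_force: [0.3, 0.2, -0.6]
gripper_width: 0.998
grasp_force: 0.0
```

Call:
apply_moves([
  {"translation": [-0.26,-0.37,0],"twist": 1,"hand": 1},
  {"translation": [0,0,0],"twist": 1,"hand": 1},
  {"translation": [0,0,0],"twist": 1,"hand": 1},
  {"translation": [0,0,0],"twist": 1,"hand": 1},
  {"translation": [0,0,0],"twist": 1,"hand": 1},
  {"translation": [0,0,0],"twist": 1,"hand": 1},
  {"translation": [0,0,0],"twist": 1,"hand": 1},
  {"translation": [0,0,0],"twist": 1,"hand": 1},
])

```text
time: 3.5
tool_pos: [0.4132, -0.1569, 0.3494]
tool_rot: [0.0, 0.547, 0.837, 0.0]
contact_force: [-0.4, 0.3, -0.2]
gripper_width: 0.998
grasp_force: 0.0
```

Call:
apply_moves([
  {"translation": [0,0,0],"twist": 1,"hand": 1},
  {"translation": [0,0,0],"twist": 1,"hand": 1},
  {"translation": [0,0,0],"twist": 1,"hand": 1},
  {"translation": [0,0,0],"twist": 0.7,"hand": 1},
  {"translation": [0,0,0],"twist": 0,"hand": 1},
])

```text
time: 4.0
tool_pos: [0.4132, -0.1569, 0.3494]
tool_rot: [0.0, 0.69, 0.724, 0.0]
contact_force: [-0.6, 0.7, -1.0]
gripper_width: 0.999
grasp_force: 0.0
```

```bash
python3 - <<'E'
from h import *
np.set_printoptions(precision=4,suppress=True)
s=state();cal=get_calibration('wrist');f=grab_frame('wrist');save('w1.png',f,s=1.4)
r=R.from_quat(np.roll(s['tool_rot'],-1)).as_matrix();print(s['time'],s['tool_pos'],r,s['joint_pos'],cal)
for q in ['leaf_mid','leaf_fine','dimmer_grip','light_stand']:
    print(q,[(np.round(d['point'],4).tolist(),round(d['score'],2)) for d in recognise('wrist',q)[:2]])
E
```

```text
4.0 [ 0.4132 -0.1569  0.3494] [[-0.0471  0.9989  0.0002]
 [ 0.9989  0.0471 -0.0001]
 [-0.0001  0.0002 -1.    ]] [-0.5316 -0.4397  1.8823 -0.      1.6988 -0.5787] {'camera_matrix': array([[354.6876,   0.    , 283.1976],
       [  0.    , 354.6876, 206.8624],
       [  0.    ,   0.    ,   1.    ]]), 'pose': array([[ 0.9989, -0.0443, -0.0117,  0.4103],
       [ 0.0458,  0.9653,  0.2569, -0.0913],
       [-0.0001, -0.2572,  0.9664,  0.471 ],
       [ 0.    ,  0.    ,  0.    ,  1.    ]])}
leaf_mid [([0.4986, -0.2378, 0.0084], 0.68)]
leaf_fine []
dimmer_grip [([0.6629, -0.1852, 0.0338], 0.71)]
light_stand [([0.6612, -0.1816, 0.0344], 0.77)]
```

View pics/w1.png

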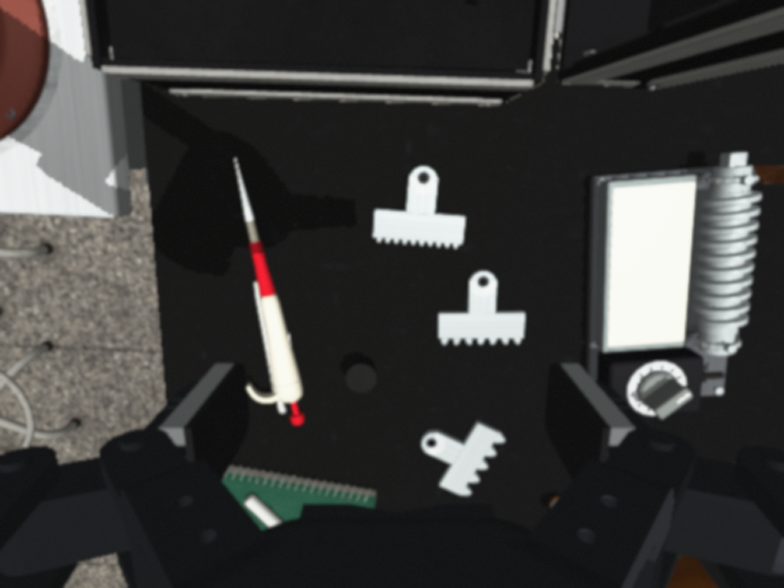

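```bash
python3 - <<'E'
from h import *
cal=get_calibration('wrist');f=grab_frame('wrist')
px=proj(cal,[[.5,-.24,.008]])[0]; w=white(f,px,90); print(px,w.sum())
print(fit([(cal,w)],[.5,-.247,-1.52],leafpoly(),LEAFZ))
px=proj(cal,[[.64,-.16,.032]])[0]; w=white(f,px,200); print(px,w.sum())
print(fit([(cal,w)],[.664,-.205,.12],PLATE,[.032]))
E
```

```text
[343.53436702 227.65601503] 1951.0
(array([ 0.5007, -0.2481, -1.5239]), np.float64(0.072))
[463.81251426 177.93841865] 6544.0
(array([ 0.6667, -0.2089,  0.111 ]), np.float64(0.122))
```

The wrist view confirms the mid leaf at (483,310) with its tab up and 7 teeth down. The lit plate is at (650,262), the spindle at (730,260) and the dimmer at (657,388). I take a closer view of the stand before grasping.

Call:
apply_moves([
  {"translation": [-0.11,0.38,0.17],"twist": 0,"hand": 1},
  {"translation": [-0.11,0.38,0.17],"twist": 0,"hand": 1},
  {"translation": [-0.11,0.38,0.17],"twist": 0,"hand": 1},
  {"translation": [-0.11,0.38,0.17],"twist": 0,"hand": 1},
  {"translation": [-0.11,0.38,0.17],"twist": 0,"hand": 1},
  {"translation": [-0.11,0.38,0.17],"twist": 0,"hand": 1},
  {"translation": [0,0,0],"twist": 0,"hand": 0.6},
  {"translation": [0,0,0],"twist": 0,"hand": 0.6},
])

```text
time: 5.1
tool_pos: [0.6441, -0.212, 0.2451]
tool_rot: [-0.002, 0.69, 0.724, -0.001]
contact_force: [-0.8, -0.6, 0.2]
gripper_width: 0.693
grasp_force: 0.0
```

```bash
python3 - <<'E'
from h import *
np.set_printoptions(precision=4,suppress=True)
s=state();cal=get_calibration('wrist');f=grab_frame('wrist')
np.savez('w2.npz',f=f,K=cal['camera_matrix'],P=cal['pose'])
print(s['time'],s['tool_pos'])
px=proj(cal,[[.64,-.16,.032]])[0]
for t in (150,200,235):
    w=white(f,px,t); w=cv2.morphologyEx(w,cv2.MORPH_OPEN,np.ones((5,5))); print(px,w.sum(),fit([(cal,w)],[.664,-.205,.12],PLATE,[.032]))
c,_=cv2.findContours(w.astype(np.uint8),0,2); c=max(c,key=cv2.contourArea); print(ray(cal,cv2.boxPoints(cv2.minAreaRect(c)),.032))
g=f.copy()
p=[.6645,-.206,.12];a,b=np.cos(p[2]),np.sin(p[2]);T=lambda v:np.array([p[0]+a*v[0]-b*v[1],p[1]+b*v[0]+a*v[1],v[2]])
for v in [(-.058,-.048,.032),(.018,-.048,.032),(.018,.11,.032),(-.058,.11,.032),(.045,-.03,.058),(.045,.11,.058),(-.056,-.112,.044),(.032,-.112,.044),(.032,-.054,.044)]:
    q=proj(cal,[T(v)])[0]; cv2.circle(g,tuple(int(x) for x in np.round(q)),2,(255,0,0),-1)
save('w2.png',g,s=1.4)
for q in ['dimmer_grip','light_stand','thread_seat']:
    print(q,[(np.round(d['point'],4).tolist(),round(d['score'],2)) for d in recognise('wrist',q)[:2]])
E
```

```text
5.1 [ 0.6441 -0.212   0.2451]
[282.15  128.052] 12743.0 (array([ 0.6658, -0.2058,  0.1242]), np.float64(0.098))
[282.15  128.052] 11418.0 (array([ 0.6664, -0.2097,  0.1243]), np.float64(0.216))
[282.15  128.052] 232468.0 (array([ 0.5655, -0.0751,  1.6161]), np.float64(0.926))
[[ 0.3961 -0.0651  0.032 ]
 [ 0.8685 -0.0437  0.032 ]
 [ 0.9744 -0.4732  0.032 ]
 [ 0.327  -0.5056  0.032 ]]
dimmer_grip [([0.6697, -0.1897, 0.0325], 0.67)]
light_stand [([0.6711, -0.1858, 0.0353], 0.79)]
thread_seat [([0.6633, -0.1894, 0.0284], 0.84)]
```

View pics/w2.png

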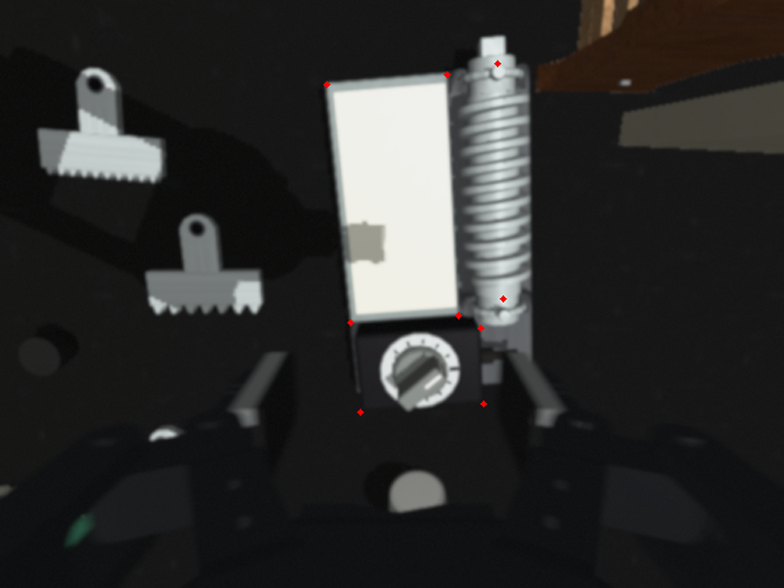

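The overlaid stand model points, such as (327,85), (447,75), (459,315) and (350,322), sit on the box corners, so the stand pose is about (0.665,-0.206,0.123). The knob is at (420,372) and the spindle runs from (495,75) to (500,310). Next come the groove phase and the knob angle, from rectified crops.

```bash
python3 - <<'E'
from h import *
z=np.load('w2.npz');cal=dict(camera_matrix=z['K'],pose=z['P']);f=z['f']
p=[.665,-.206,.123];a,b=np.cos(p[2]),np.sin(p[2])
def rect(x0,x1,y0,y1,h,s):
    X,Y=np.meshgrid(np.arange(x0,x1,1/s)/1e3,np.arange(y1,y0,-1/s)/1e3)
    W=np.stack([p[0]+a*X-b*Y,p[1]+b*X+a*Y,np.full_like(X,h)],-1).reshape(-1,3)
    q=proj(cal,W).astype(np.float32); return cv2.remap(f,q[:,0].reshape(X.shape),q[:,1].reshape(X.shape),cv2.INTER_CUBIC)
A=rect(10,70,-45,115,.036,5)  # 300 x 800
A=cv2.rotate(A,cv2.ROTATE_90_CLOCKWISE) # columns: +y->right? 
for k in range(-40,116,10):
    c=int((k+45)*5); A=A if 0 else A
    
A=np.ascontiguousarray(A)
for k in range(-40,116,10): cv2.line(A,(800-int((115-k)*5) if 0 else int((115-k)*5),0),(int((115-k)*5),8),(255,0,0),1)
A=A[:, ::-1].copy()  # now columns grow with +y
for k in range(-40,116,10): cv2.line(A,(int((k+45)*5),0),(int((k+45)*5),14 if k%50 else 28),(255,0,0),1)
B=rect(-60,40,-115,-50,.066,5)
B=cv2.resize(B,(450,292)); out=np.zeros((600,800,3),np.uint8); out[:300]=A[:, :800]; out[304:596,:450]=B
save('r2.png',out)
# edge profile at x=23..30 (dark gap vs bright crest)
g=rect(24,28.5,-45,115,.036,5).mean((1,2)); y=np.arange(115,-45,-.2)
g2=g-cv2.GaussianBlur(g.reshape(-1,1).astype(np.float32),(1,0x7f),15).ravel() if 0 else g
for lo,hi in((0,80),(-10,50),(30,95)):
    m=(y>lo)&(y<hi);t=y[m];v=g2[m]-np.polyval(np.polyfit(t,g2[m],2),t); ph=np.angle((v*np.exp(-2j*np.pi*t/12)).sum()); print(lo,hi,'crest y mod12',(-ph/2/np.pi*-12)%12 if 0 else (ph/(-2*np.pi)*-12*-1)%12, abs((v*np.exp(-2j*np.pi*t/12)).mean()))
    i=[t[j] for j in range(5,len(t)-5) if v[j]==v[max(0,j-20):j+20].max()];print(np.round(i,1))
E
```

```text
0 80 crest y mod12 2.1449911091281653 10.365495991671521
[75.4 63.4 50.8 38.4 26.  13.8  1.2]
-10 50 crest y mod12 1.6867774128113364 10.451123864906332
[38.4 26.  13.8  1.2]
30 95 crest y mod12 2.801110357043903 10.005265517376369
[88.  75.4 63.4 50.8 38.4]
```

View pics/r2.png

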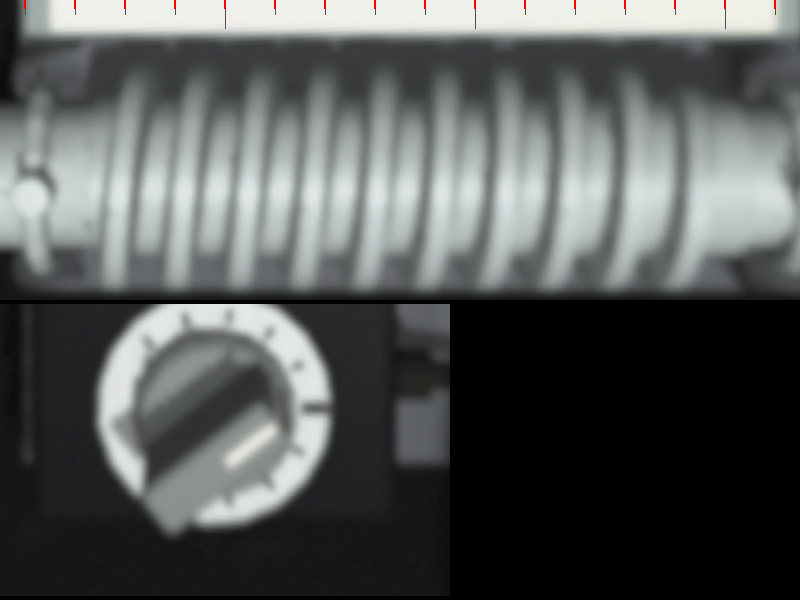

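The rectified crop shows the lamp-side crest tips at columns 133, 197, 260, 322, 384 and so on. With parallax and helix corrected, grooves lie at y ≈ 10.4 mod 12, so thread_seat is near y 34. The pointer line from (228,462) to (275,428) gives an angle of about 0.63, so q≈1.73. Now the leaf.

Call:
apply_moves([
  {"translation": [0.015,-0.36,0.1],"twist": 0,"hand": 0.6},
  {"translation": [0.015,-0.36,0.1],"twist": 0,"hand": 0.6},
  {"translation": [0.015,-0.36,0.1],"twist": 0,"hand": 0.6},
  {"translation": [0.015,-0.37,0.1],"twist": 0,"hand": 0.6},
  {"translation": [0,0,0.4],"twist": 0,"hand": 0.6},
  {"translation": [0,0,0.4],"twist": 0,"hand": 0.6},
  {"translation": [0,0,0.4],"twist": 0,"hand": 0.6},
  {"translation": [0,0,0.2],"twist": 0,"hand": 0.6},
])

```text
time: 6.1
tool_pos: [0.4968, -0.212, 0.0653]
tool_rot: [-0.001, 0.69, 0.723, -0.0]
contact_force: [0.0, -0.3, -1.0]
gripper_width: 0.599
grasp_force: 0.0
```

```bash
python3 - <<'E'
from h import *
s=state();cal=get_calibration('wrist');f=grab_frame('wrist')
print(s['tool_pos'],s['tool_rot'],s['gripper_width'])
px=proj(cal,[[.5,-.248,.008]])[0]; w=white(f,px,60); print(px,w.sum())
print(fit([(cal,w)],[.5,-.247,-1.52],leafpoly(),LEAFZ)) if w.sum()<20000 else 0
save('w3.png',f)
E
```

```text
[ 0.49682926 -0.21195295  0.0653269 ] [-1.02377511e-03  6.90398103e-01  7.23428886e-01 -2.42243498e-04] 0.5993649899888948
[285.90037414 300.34145899] 9776.0
(array([ 0.5006, -0.2476, -1.5201]), np.float64(0.196))
```

Call:
apply_moves([
  {"translation": [-0.01,0.02,0.2],"twist": 0,"hand": 0.6},
  {"translation": [0,0,0.15],"twist": 0,"hand": 0.6},
  {"translation": [0,0,0.06],"twist": 0,"hand": 0.6},
  {"translation": [0,0,0],"twist": 0,"hand": 0},
  {"translation": [0,0,0],"twist": 0,"hand": 0},
  {"translation": [0,0,0],"twist": 0,"hand": 0},
  {"translation": [0,0,0],"twist": 0,"hand": 0},
])

```text
time: 6.85
tool_pos: [0.5016, -0.2142, 0.0275]
tool_rot: [0.001, 0.69, 0.724, 0.0]
contact_force: [-1.3, 0.1, 4.9]
gripper_width: 0.271
grasp_force: 59.4
```

Call:
apply_moves([
  {"translation": [0,0,-0.1],"twist": 0,"hand": 0},
  {"translation": [0,0,-0.2],"twist": 0,"hand": 0},
  {"translation": [0,0,-0.3],"twist": 0,"hand": 0},
  {"translation": [0,0,-0.4],"twist": 0,"hand": 0},
  {"translation": [0,0,-0.4],"twist": 0,"hand": 0},
  {"translation": [0,0,-0.1],"twist": 0,"hand": 0},
  {"translation": [0,0,0],"twist": 0,"hand": 0},
])

```text
time: 7.55
tool_pos: [0.5022, -0.2145, 0.1789]
tool_rot: [0.002, 0.69, 0.724, 0.001]
contact_force: [0.4, 0.0, -1.3]
gripper_width: 0.27
grasp_force: 58.9
```

```bash
cat >>h.py <<'E'
def toolmat(s): return R.from_quat(np.roll(s['tool_rot'],-1)).as_matrix()
STAND=[.665,-.206,.123]
def stand2w(x,y,z=0,p=STAND):
    a,b=np.cos(p[2]),np.sin(p[2]);return np.array([p[0]+a*x-b*y,p[1]+b*x+a*y,z])
def w2stand(v,p=STAND):
    a,b=np.cos(p[2]),np.sin(p[2]);d=np.array(v)[:2]-p[:2];return np.array([a*d[0]+b*d[1],-b*d[0]+a*d[1]])
E
python3 - <<'E'
from h import *
np.set_printoptions(precision=4,suppress=True)
s=state();cal=get_calibration('wrist');f=grab_frame('wrist');T=toolmat(s)
print(s['tool_pos'],T,s['contact_force'],s['ft_torque'],s['gripper_width'],s['grasp_force'])
c=s['tool_pos'];print('yaw x',np.arctan2(T[1,0],T[0,0]))
z=c[2]-.024
g=c-T[:,0]*0.035; px=proj(cal,[[*g[:2],z+.008]])[0]; w=white(f,px,60); print(px,w.sum())
print(fit([(cal,w)],[g[0],g[1],-1.52],leafpoly(),LEAFZ+z), g)
save('w4.png',f)
E
```

```text
[ 0.5022 -0.2145  0.1789] [[-0.047   0.9989  0.0045]
 [ 0.9989  0.047  -0.0026]
 [-0.0028  0.0043 -1.    ]] [ 0.4395  0.0194 -1.2563] [ 0.0661 -0.0214 -0.0309] 0.2703142731306916 58.947136459319154
yaw x 1.6178324857691018
[282.8329 344.8454] 8193.0
(array([ 0.5045, -0.2482, -1.5195]), np.float64(1.146)) [ 0.5038 -0.2495  0.179 ]
```

View pics/w4.png

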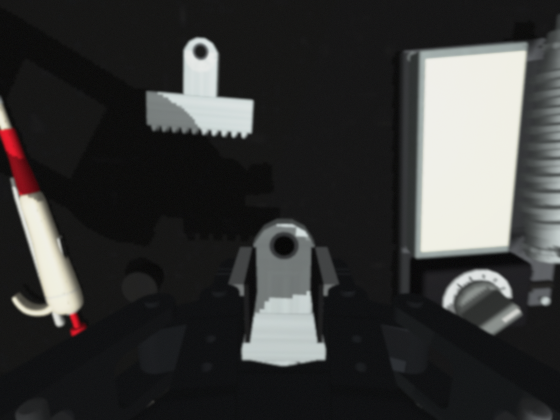

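The leaf is held squarely by its tab (hole at (284,245)). Next I rotate it to the stand's yaw and carry it over the plate.

Call:
apply_moves([
  {"translation": [0,0,0],"twist": -1,"hand": 0},
  {"translation": [0,0,0],"twist": -1,"hand": 0},
  {"translation": [0,0,0],"twist": -1,"hand": 0},
  {"translation": [0,0,0],"twist": -1,"hand": 0},
  {"translation": [0,0,0],"twist": -1,"hand": 0},
  {"translation": [0,0,0],"twist": -1,"hand": 0},
  {"translation": [0,0,0],"twist": -1,"hand": 0},
  {"translation": [0,0,0],"twist": -1,"hand": 0},
])

```text
time: 8.4
tool_pos: [0.4993, -0.2129, 0.1725]
tool_rot: [-0.003, 0.352, 0.936, 0.001]
contact_force: [-0.6, 0.6, -1.9]
gripper_width: 0.272
grasp_force: 59.0
```

Call:
apply_moves([
  {"translation": [0,0,0],"twist": -1,"hand": 0},
  {"translation": [0,0,0],"twist": -1,"hand": 0},
  {"translation": [0,0,0],"twist": -1,"hand": 0},
  {"translation": [0,0,0],"twist": -1,"hand": 0},
  {"translation": [0,0,0],"twist": -1,"hand": 0},
  {"translation": [0,0,0],"twist": -1,"hand": 0},
  {"translation": [0,0,0],"twist": -1,"hand": 0},
  {"translation": [0,0,0],"twist": -1,"hand": 0},
])

```text
time: 9.2
tool_pos: [0.4993, -0.2129, 0.1725]
tool_rot: [-0.003, -0.04, 0.999, 0.002]
contact_force: [-0.2, 0.3, -1.2]
gripper_width: 0.266
grasp_force: 59.0
```

Call:
apply_moves([
  {"translation": [0,0,0],"twist": -0.47,"hand": 0},
  {"translation": [-0.24,0.05,0],"twist": 0,"hand": 0},
  {"translation": [-0.24,0.05,0],"twist": 0,"hand": 0},
  {"translation": [-0.24,0.05,0],"twist": 0,"hand": 0},
  {"translation": [-0.24,0.05,0],"twist": 0,"hand": 0},
  {"translation": [-0.22,0.03,0],"twist": 0,"hand": 0},
  {"translation": [0,0,0],"twist": 0,"hand": 0},
])

```text
time: 9.9
tool_pos: [0.6155, -0.1751, 0.1724]
tool_rot: [-0.002, -0.062, 0.998, 0.001]
contact_force: [-0.4, 0.4, -1.7]
gripper_width: 0.269
grasp_force: 59.0
```

```bash
cat >st.py <<'E'
from h import *
np.set_printoptions(precision=4,suppress=True)
s=state();T=toolmat(s);st=w2stand(s['tool_pos'])
yaw=np.arctan2(T[1,0],T[0,0])%(2*np.pi)
print('t',s['time'],'stand xy',st*1e3,'z',s['tool_pos'][2]*1e3,'yaw err vs stand',yaw-np.pi-STAND[2],'tilt',T[:2,2],'F',s['contact_force'],'M',s['ft_torque'],'g',s['gripper_width'],s['grasp_force'],'j',s['joint_pos'])
E
python3 st.py
```

```text
t 9.9 stand xy [-45.3869  36.7254] z 172.42718186790663 yaw err vs stand 0.001877159993303179 tilt [-0.0045  0.0023] F [-0.4432  0.3902 -1.6669] M [-0.0008  0.0896  0.049 ] g 0.2692065889136829 58.95134431484621 j [-0.3936  0.1502  1.6462  0.0004  1.3503 -2.0894]
```

Call:
apply_moves([
  {"translation": [0,-0.02,0.3],"twist": 0,"hand": 0},
  {"translation": [0,0,0.3],"twist": 0,"hand": 0},
  {"translation": [0,0,0.25],"twist": 0,"hand": 0},
  {"translation": [0,0,0.15],"twist": 0,"hand": 0},
  {"translation": [0,0,0],"twist": 0,"hand": 0},
])

```text
time: 10.4
tool_pos: [0.6121, -0.1775, 0.0715]
tool_rot: [-0.004, -0.061, 0.998, 0.002]
contact_force: [0.3, 0.3, -2.2]
gripper_width: 0.272
grasp_force: 58.9
```

```bash
python3 st.py; python3 - <<'E'
from h import *
f=grab_frame('wrist'); g=grab_frame('scene')
save('w5.png',np.vstack([f[0:420],]))
a=cv2.resize(f[:, :],(560,420)); cal=get_calibration('scene')
q=proj(cal,[stand2w(0,0.03,.04)])[0].astype(int); b=g[q[1]-40:q[1]+40,q[0]-60:q[0]+60]
b=cv2.resize(b,None,fx=2,fy=2,interpolation=2)
out=np.zeros((580,560,3),np.uint8);out[:420]=f;out[420:,:240]=b
save('w5.png',out)
E
```

```text
t 10.4 stand xy [-48.9539  34.7936] z 71.47032372576994 yaw err vs stand -8.129336881901317e-05 tilt [-0.0081  0.0032] F [ 0.3334  0.266  -2.2156] M [-0.0005  0.0537  0.0335] g 0.2719236601333642 58.93729379342403 j [-0.3988  0.2566  1.7062 -0.0002  1.1875 -2.0924]
```

View pics/w5.png

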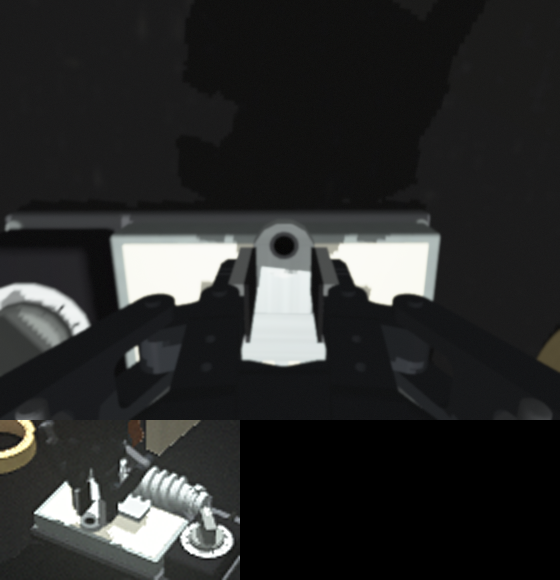

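Call:
apply_moves([
  {"translation": [0,0,0.04],"twist": 0,"hand": 0},
  {"translation": [0,0,0.04],"twist": 0,"hand": 0},
  {"translation": [0,0,0.02],"twist": 0,"hand": 0},
  {"translation": [0,0,0],"twist": 0,"hand": 0},
  {"translation": [0,0,0],"twist": 0,"hand": 0},
])

```text
time: 11.0
tool_pos: [0.6156, -0.1785, 0.0665]
tool_rot: [0.0, -0.062, 0.998, -0.0]
contact_force: [0.2, -0.2, -2.2]
gripper_width: 0.268
grasp_force: 59.0
```

```bash
python3 st.py
```

```text
t 11.0 stand xy [-45.6261  33.3426] z 66.50615647130424 yaw err vs stand 0.0002742381366223068 tilt [ 0.0003 -0.0001] F [ 0.1836 -0.2098 -2.1753] M [-0.0391  0.0441 -0.0011] g 0.26813255982079365 58.95899141847622 j [-0.3982  0.2657  1.7046  0.      1.1709 -2.0923]
```

Call:
apply_moves([
  {"translation": [0,0,0],"twist": 0,"hand": 0},
  {"translation": [0,0,0],"twist": 0,"hand": 0},
  {"translation": [0,0,0],"twist": 0,"hand": 0},
])

```text
time: 11.3
tool_pos: [0.6156, -0.1785, 0.0664]
tool_rot: [0.0, -0.062, 0.998, -0.0]
contact_force: [-0.2, 0.6, -1.2]
gripper_width: 0.268
grasp_force: 59.0
```

Call:
apply_moves([
  {"translation": [0,0,0.02],"twist": 0,"hand": 0},
  {"translation": [0,0,0.02],"twist": 0,"hand": 0},
  {"translation": [0,0,0],"twist": 0,"hand": 0},
  {"translation": [0,0,0],"twist": 0,"hand": 0},
])

```text
time: 11.7
tool_pos: [0.6154, -0.1784, 0.0621]
tool_rot: [-0.0, -0.062, 0.998, 0.0]
contact_force: [-0.1, 0.3, -1.8]
gripper_width: 0.269
grasp_force: 59.0
```

Call:
apply_moves([
  {"translation": [0,0,0.02],"twist": 0,"hand": 0},
  {"translation": [0,0,0],"twist": 0,"hand": 0},
  {"translation": [0,0,0],"twist": 0,"hand": 0},
])

```text
time: 12.0
tool_pos: [0.6155, -0.1785, 0.0603]
tool_rot: [-0.0, -0.062, 0.998, 0.0]
contact_force: [0.4, -0.6, -1.7]
gripper_width: 0.271
grasp_force: 59.0
```

Call:
apply_moves([
  {"translation": [0,0,0.01],"twist": 0,"hand": 0},
  {"translation": [0,0,0],"twist": 0,"hand": 0},
  {"translation": [0,0,0],"twist": 0,"hand": 0},
])

```text
time: 12.3
tool_pos: [0.6156, -0.1786, 0.0596]
tool_rot: [0.0, -0.062, 0.998, -0.0]
contact_force: [-1.3, 0.6, 0.8]
gripper_width: 0.271
grasp_force: 59.3
```

Call:
apply_moves([
  {"translation": [0,0,0.01],"twist": 0,"hand": 0},
  {"translation": [0,0,0],"twist": 0,"hand": 0},
  {"translation": [0,0,0],"twist": 0,"hand": 0},
])

```text
time: 12.6
tool_pos: [0.6157, -0.1786, 0.0595]
tool_rot: [-0.0, -0.062, 0.998, -0.0]
contact_force: [-4.1, 0.7, 6.1]
gripper_width: 0.27
grasp_force: 60.1
```

```bash
python3 st.py
```

```text
t 12.6 stand xy [-45.5947  33.2829] z 59.536803835585715 yaw err vs stand 0.00031985075576668187 tilt [-0.0002 -0.0001] F [-4.074   0.7494  6.0994] M [0.1742 0.637  0.0355] g 0.26968276820404274 60.13749779260252 j [-0.3982  0.2752  1.7065 -0.0002  1.1601 -2.0923]
```

Call:
apply_moves([
  {"translation": [0,0.01,-0.005],"twist": 0,"hand": 0},
  {"translation": [-0.04,0,0],"twist": 0,"hand": 0},
  {"translation": [-0.04,0,0],"twist": 0,"hand": 0},
  {"translation": [-0.04,0,0],"twist": 0,"hand": 0},
  {"translation": [0,0,0],"twist": 0,"hand": 0},
  {"translation": [0,0,0],"twist": 0,"hand": 0},
])

```text
time: 13.2
tool_pos: [0.6277, -0.1763, 0.0595]
tool_rot: [0.0, -0.062, 0.998, -0.0]
contact_force: [-2.1, -0.6, 5.4]
gripper_width: 0.268
grasp_force: 60.0
```

```bash
python3 st.py; python3 - <<'E'
from h import *
o=[]
for c in ['scene','side']:
    g=grab_frame(c);cal=get_calibration(c)
    q=proj(cal,[stand2w(.02,0.03,.04)])[0].astype(int); b=g[q[1]-37:q[1]+37,q[0]-50:q[0]+50]
    o.append(cv2.resize(b,None,fx=4,fy=4,interpolation=2))
    p=[np.round(d['point'],4).tolist() for d in recognise(c,'leaf_mid')[:2]];print(c,p)
save('c6.png',np.hstack(o))
E
```

```text
t 13.2 stand xy [-33.3314  34.0382] z 59.53800465088059 yaw err vs stand 0.00022488256033059706 tilt [ 0.0008 -0.0006] F [-2.1367 -0.5557  5.3573] M [-0.0994  0.4137 -0.0078] g 0.26763036190205997 60.00049279042287 j [-0.3878  0.2974  1.6792 -0.0002  1.1641 -2.0817]
scene [[0.6516, -0.1925, 0.041]]
side [[0.6561, -0.19, 0.0408]]
```

View pics/c6.png

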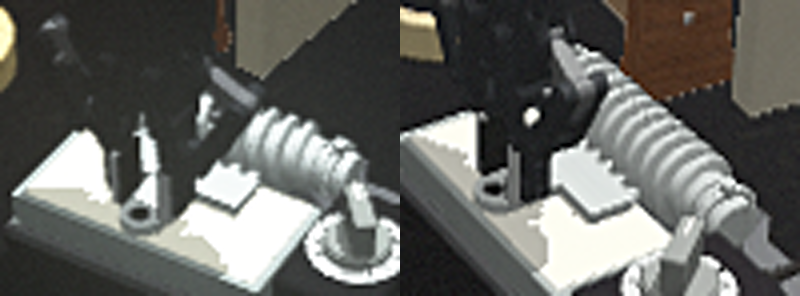

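The leaf lies flat on the plate with its teeth a few mm short of the thread. In the side crop the teeth run from (560,145) to (635,200). I slide on gently, checking the force.

Call:
apply_moves([
  {"translation": [-0.02,0,0],"twist": 0,"hand": 0},
  {"translation": [-0.02,0,0],"twist": 0,"hand": 0},
  {"translation": [-0.015,0,0],"twist": 0,"hand": 0},
  {"translation": [0,0,0],"twist": 0,"hand": 0},
  {"translation": [0,0,0],"twist": 0,"hand": 0},
])

```text
time: 13.9
tool_pos: [0.6324, -0.1757, 0.0595]
tool_rot: [-0.001, -0.062, 0.998, -0.0]
contact_force: [-6.1, -1.4, 7.8]
gripper_width: 0.266
grasp_force: 60.4
```

```bash
python3 st.py
```

```text
t 13.9 stand xy [-28.6723  34.0252] z 59.51436178314652 yaw err vs stand 0.00025859867125332947 tilt [-0.0014 -0.0006] F [-6.1475 -1.4078  7.7966] M [-0.1282  0.9409 -0.0046] g 0.2664370053695549 60.37276577830198 j [-0.384   0.3074  1.6667 -0.0011  1.1685 -2.0776]
```

Call:
apply_moves([
  {"translation": [-0.01,0,-0.005],"twist": 0,"hand": 0},
  {"translation": [-0.01,0,0],"twist": 0,"hand": 0},
  {"translation": [0,0,0],"twist": 0,"hand": 0},
  {"translation": [0,0,0],"twist": 0,"hand": 0},
])

```text
time: 14.3
tool_pos: [0.6333, -0.1757, 0.0596]
tool_rot: [-0.002, -0.062, 0.998, -0.0]
contact_force: [-7.7, -1.5, 7.5]
gripper_width: 0.27
grasp_force: 60.4
```

```bash
python3 st.py
```

```text
t 14.3 stand xy [-27.6953  33.9618] z 59.5600209805604 yaw err vs stand 0.0003788660525130272 tilt [-0.004  -0.0007] F [-7.678  -1.5462  7.4874] M [-0.327   1.4237 -0.0001] g 0.2702726086694638 60.42986342625227 j [-0.3829  0.3106  1.6627 -0.0024  1.1717 -2.0761]
```

The contact looks frontal. My rectified crop was mirrored, which flips the helix correction, so the grooves sit at y ≈ 8.5 mod 12, about 1.5 mm lower. I back off, shift -y and retry.

Call:
apply_moves([
  {"translation": [0.02,0,0],"twist": 0,"hand": 0},
  {"translation": [0.02,-0.015,0],"twist": 0,"hand": 0},
  {"translation": [0,0,0],"twist": 0,"hand": 0},
  {"translation": [-0.015,0,0],"twist": 0,"hand": 0},
  {"translation": [-0.015,0,0],"twist": 0,"hand": 0},
  {"translation": [-0.01,0,0],"twist": 0,"hand": 0},
  {"translation": [0,0,0],"twist": 0,"hand": 0},
  {"translation": [0,0,0],"twist": 0,"hand": 0},
])

```text
time: 15.1
tool_pos: [0.6338, -0.1769, 0.0595]
tool_rot: [-0.002, -0.062, 0.998, -0.0]
contact_force: [-5.7, -1.2, 7.3]
gripper_width: 0.269
grasp_force: 60.3
```

```bash
python3 st.py
```

```text
t 15.1 stand xy [-27.3686  32.7344] z 59.54864113962311 yaw err vs stand 0.00047655839729476845 tilt [-0.0038 -0.0003] F [-5.7323 -1.2379  7.2813] M [0.0136 0.9431 0.0559] g 0.2685497120453894 60.32663892281562 j [-0.3845  0.3122  1.6607 -0.0018  1.1721 -2.078 ]
```

Call:
apply_moves([
  {"translation": [-0.01,0,-0.003],"twist": 0,"hand": 0},
  {"translation": [-0.01,0,0],"twist": 0,"hand": 0},
  {"translation": [0,0,0],"twist": 0,"hand": 0},
  {"translation": [0,0,0],"twist": 0,"hand": 0},
])

```text
time: 15.5
tool_pos: [0.6359, -0.1766, 0.0596]
tool_rot: [-0.002, -0.062, 0.998, -0.0]
contact_force: [-4.7, 0.2, 5.1]
gripper_width: 0.27
grasp_force: 60.1
```

```bash
python3 st.py
```

```text
t 15.5 stand xy [-25.2619  32.7527] z 59.553481497489614 yaw err vs stand 0.0004374899567476387 tilt [-0.0033 -0.0003] F [-4.7159  0.2296  5.1412] M [-0.1101  0.752   0.0177] g 0.27044255534225675 60.09378776230733 j [-0.3829  0.3159  1.656  -0.0017  1.1726 -2.0765]
```

Call:
apply_moves([
  {"translation": [-0.01,0,-0.002],"twist": 0,"hand": 0},
  {"translation": [-0.01,0,0],"twist": 0,"hand": 0},
  {"translation": [0,0,0],"twist": 0,"hand": 0},
  {"translation": [0,0,0],"twist": 0,"hand": 0},
])

```text
time: 15.9
tool_pos: [0.6364, -0.1766, 0.0595]
tool_rot: [-0.004, -0.062, 0.998, -0.0]
contact_force: [-9.6, -0.7, 8.5]
gripper_width: 0.268
grasp_force: 60.5
```

```bash
python3 st.py
```

```text
t 15.9 stand xy [-24.7366  32.6774] z 59.517116767753734 yaw err vs stand 0.0007323315173113354 tilt [-0.0074 -0.0005] F [-9.5555 -0.6536  8.5071] M [-0.1737  1.6087  0.1484] g 0.26849963508732166 60.51014521570323 j [-0.382   0.3191  1.6521 -0.0035  1.1771 -2.0752]
```

Call:
apply_moves([
  {"translation": [0.015,0,-0.003],"twist": 0,"hand": 0},
  {"translation": [0,-0.007,0],"twist": 0,"hand": 0},
  {"translation": [-0.015,0,0],"twist": 0,"hand": 0},
  {"translation": [0,0,0],"twist": 0,"hand": 0},
  {"translation": [0,0,0],"twist": 0,"hand": 0},
])

```text
time: 16.4
tool_pos: [0.6366, -0.1768, 0.0595]
tool_rot: [-0.004, -0.062, 0.998, 0.001]
contact_force: [-10.4, -0.1, 7.6]
gripper_width: 0.268
grasp_force: 60.4
```

```bash
python3 st.py
```

```text
t 16.4 stand xy [-24.6117  32.5057] z 59.52066993475523 yaw err vs stand 0.0008455900609940503 tilt [-0.0073  0.0006] F [-10.3549  -0.0692   7.5964] M [-0.0622  1.7128  0.1166] g 0.2677742515161893 60.37607763893902 j [-0.3825  0.3196  1.6515 -0.0024  1.1775 -2.0762]
```

Call:
apply_moves([
  {"translation": [0,0.004,0],"twist": 0,"hand": 0},
  {"translation": [0,-0.004,0],"twist": 0,"hand": 0},
  {"translation": [0.01,0.003,-0.005],"twist": 0,"hand": 0},
  {"translation": [0,0,0],"twist": 0,"hand": 0},
  {"translation": [0,0,0],"twist": 0,"hand": 0.45},
  {"translation": [0,0,0],"twist": 0,"hand": 0.45},
  {"translation": [0,0,0],"twist": 0,"hand": 0.45},
])

```text
time: 17.1
tool_pos: [0.6384, -0.1765, 0.0605]
tool_rot: [0.0, -0.062, 0.998, 0.0]
contact_force: [0.2, -0.4, -0.6]
gripper_width: 0.45
grasp_force: 0.0
```

```bash
python3 st.py
```

```text
t 17.1 stand xy [-22.7946  32.5325] z 60.51002607220735 yaw err vs stand 0.0002132007346122844 tilt [0.0009 0.0001] F [ 0.1503 -0.4293 -0.6055] M [-0.0122 -0.0154  0.0049] g 0.45038681674484893 0.0 j [-0.3822  0.3175  1.6522  0.0004  1.1711 -2.0763]
```

Call:
apply_moves([
  {"translation": [0,0,-0.1],"twist": 0,"hand": 0.45},
  {"translation": [0,0,-0.3],"twist": 0,"hand": 0.45},
  {"translation": [0,0,-0.4],"twist": 0,"hand": 0.45},
  {"translation": [-0.2,0,-0.4],"twist": 0,"hand": 0.45},
  {"translation": [-0.3,0,-0.3],"twist": 0,"hand": 0.45},
  {"translation": [-0.3,0,0],"twist": 0,"hand": 0.45},
  {"translation": [0,0,0],"twist": 0,"hand": 0.45},
  {"translation": [0,0,0],"twist": 0,"hand": 0.45},
])

```text
time: 17.9
tool_pos: [0.7174, -0.1665, 0.2106]
tool_rot: [-0.0, -0.062, 0.998, 0.0]
contact_force: [-1.5, -0.8, 0.1]
gripper_width: 0.449
grasp_force: 0.0
```

```bash
python3 st.py; python3 - <<'E'
from h import *
np.set_printoptions(precision=4,suppress=True)
cal=get_calibration('wrist');f=grab_frame('wrist');np.savez('w7.npz',f=f,K=cal['camera_matrix'],P=cal['pose'])
save('w7f.png',f)
p=STAND
def rect(x0,x1,y0,y1,h,s):
    X,Y=np.meshgrid(np.arange(x0,x1,1/s)/1e3,np.arange(y1,y0,-1/s)/1e3)
    a,b=np.cos(p[2]),np.sin(p[2]);W=np.stack([p[0]+a*X-b*Y,p[1]+b*X+a*Y,np.full_like(X,h)],-1).reshape(-1,3)
    q=proj(cal,W).astype(np.float32); return cv2.remap(f,q[:,0].reshape(X.shape),q[:,1].reshape(X.shape),cv2.INTER_CUBIC)
A=rect(-65,75,-120,115,.040,2.5); B=rect(0,70,-20,90,.040,5)
out=np.zeros((590,720,3),np.uint8);out[:A.shape[0],:A.shape[1]]=A[:590];out[:550,360:710]=B[:550,:350]
save('r7.png',out); c=w2stand(cal['pose'][:3,3]);print(c,cal['pose'][2,3])
E
```

```text
t 17.9 stand xy [56.8676 32.7309] z 210.6084955458564 yaw err vs stand 0.0007835394959336828 tilt [-0.0005  0.    ] F [-1.5252 -0.7621  0.0618] M [-0.0155 -0.0058  0.0621] g 0.44884739317996 0.0 j [-0.329   0.3349  1.3636 -0.0001  1.4436 -2.0235]
[-0.0078  0.0332] 0.33221674400099765
```

View pics/r7.png

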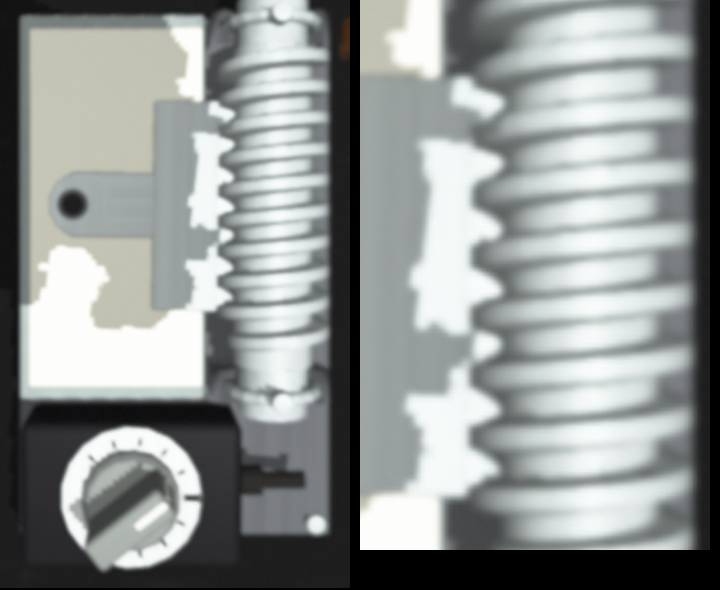

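The rectified view shows all seven teeth in grooves, with the tips in line at column ~505 and the comb edge at the crests. I have used my picture allowance, so I check squareness and depth numerically.

```bash
python3 - <<'E'
from h import *
from scipy.ndimage import gaussian_filter1d as gf
np.set_printoptions(precision=2,suppress=True,linewidth=200)
z=np.load('w7.npz');cal=dict(camera_matrix=z['K'],pose=z['P']);f=z['f'];p=STAND
def rect(x0,x1,y0,y1,h,s=5):
    X,Y=np.meshgrid(np.arange(x0,x1,1/s)/1e3,np.arange(y0,y1,1/s)/1e3)
    a,b=np.cos(p[2]),np.sin(p[2]);W=np.stack([p[0]+a*X-b*Y,p[1]+b*X+a*Y,np.full_like(X,h)],-1).reshape(-1,3)
    q=proj(cal,W).astype(np.float32); return cv2.remap(f,q[:,0].reshape(X.shape),q[:,1].reshape(X.shape),cv2.INTER_CUBIC).mean(2)
def edge(x0,x1,y0,y1,h,sign=None):
    A=rect(x0,x1,y0,y1,h);g=np.abs(np.gradient(gf(A,3,axis=1),axis=1))**2;x=np.arange(x0,x1,.2)[:A.shape[1]]
    e=(g*x).sum(1)/g.sum(1);y=np.arange(y0,y1,.2)[:len(e)]
    for _ in range(3):
        c=np.polyfit(y,e,1);r=e-np.polyval(c,y);k=abs(r)<1.5*r.std()+.02;y,e=y[k],e[k]
    return 'slope %.4f  x at y=32: %.2f sd %.2f'%(c[0],np.polyval(c,32),r.std())
print('comb back low',edge(-8,1,-6,17,.04));print('comb back all', edge(-8,1,48,70,.04))
print('plate white left edge',edge(-62,-48,20,100,.032)); print('box outer x=-58')
A=rect(8,40,-12,80,.04)
x=np.arange(8,40,.2)
for y in (-3.5,2.5,8.5,14.5,20.5,26.5,32.5,38.5,44.5,50.5,56.5,62.5,68.5):
    i=int((y+12)*5); print(y,A[i-2:i+3].mean(0)[40:125:4].astype(int))
print(x[40:125:4])
E
```

```text
comb back low slope 0.0153  x at y=32: -4.47 sd 0.05
comb back all slope 0.0125  x at y=32: -4.53 sd 0.05
plate white left edge slope -0.0014  x at y=32: -57.33 sd 0.03
box outer x=-58
-3.5 [248 248 248 248 247 246 245 247 248 248 247 244 238 226 192 143 111 109 122 136 149 161]
2.5 [248 248 248 248 247 244 231 183 128 107 112 123 134 143 152 160 167 174 181 187 194 200]
8.5 [248 248 248 247 247 246 245 246 247 248 248 247 246 238 210 158 118 110 120 132 144 155]
14.5 [153 159 186 222 239 242 233 191 137 109 112 123 133 143 152 159 166 172 177 182 189 195]
20.5 [153 153 153 152 150 149 148 157 189 227 244 247 244 236 209 162 121 109 116 127 139 153]
26.5 [239 243 245 247 246 245 237 202 146 112 111 122 132 142 149 156 162 165 169 174 180 185]
32.5 [247 247 247 247 246 245 245 246 249 250 250 250 250 247 234 190 138 113 115 128 142 154]
38.5 [247 247 247 247 246 245 240 212 156 117 112 120 130 138 145 149 153 155 158 160 164 167]
44.5 [247 246 247 247 246 245 244 244 246 248 248 249 248 245 232 189 139 115 118 129 139 148]
50.5 [246 246 246 247 246 245 241 220 168 125 113 118 126 133 138 141 142 144 143 143 143 144]
56.5 [246 246 246 247 246 245 244 244 245 246 246 245 244 238 219 179 135 115 117 128 141 156]
62.5 [194 192 183 172 166 163 161 154 136 115 108 112 118 122 126 129 131 130 128 127 125 126]
68.5 [155 155 157 165 171 174 179 190 201 212 224 236 241 237 223 189 148 125 126 139 153 165]
[16.  16.8 17.6 18.4 19.2 20.  20.8 21.6 22.4 23.2 24.  24.8 25.6 26.4 27.2 28.  28.8 29.6 30.4 31.2 32.  32.8]
```

The comb edge reads about 1 mm short and 0.013 rad off square, within calibration doubt. A gentle push on the tab's end with shut fingers lets the free leaf self-align, so I do that.

Call:
apply_moves([
  {"translation": [0.4,0,0],"twist": 0,"hand": 0},
  {"translation": [0.4,0,0],"twist": 0,"hand": 0},
  {"translation": [0.42,0,0],"twist": 0,"hand": 0},
  {"translation": [0,0,0.4],"twist": 0,"hand": 0},
  {"translation": [0,0,0.4],"twist": 0,"hand": 0},
  {"translation": [0,0,0.4],"twist": 0,"hand": 0},
  {"translation": [0,0,0.16],"twist": 0,"hand": 0},
  {"translation": [0,0,0],"twist": 0,"hand": 0},
])

```text
time: 18.75
tool_pos: [0.5933, -0.1809, 0.0711]
tool_rot: [-0.003, -0.061, 0.998, 0.002]
contact_force: [0.6, 0.5, -0.1]
gripper_width: 0.003
grasp_force: 0.0
```

Call:
apply_moves([
  {"translation": [0,0,0],"twist": 0,"hand": 0},
  {"translation": [0,0,0],"twist": 0,"hand": 0},
])

```text
time: 18.95
tool_pos: [0.598, -0.1826, 0.0776]
tool_rot: [0.002, -0.062, 0.998, -0.001]
contact_force: [-0.7, 0.1, -0.1]
gripper_width: -0.002
grasp_force: 0.0
```

```bash
python3 st.py
```

```text
t 18.95 stand xy [-63.5903  31.4484] z 77.56882168643654 yaw err vs stand 0.00024493883219300905 tilt [ 0.0043 -0.0019] F [-0.6904  0.0602 -0.0929] M [-0.0159 -0.0125 -0.0456] g -0.0018352120624036356 0.0 j [-0.4153  0.2159  1.743  -0.0001  1.1779 -2.1093]
```

Call:
apply_moves([
  {"translation": [0,0.01,0.04],"twist": 0,"hand": 0},
  {"translation": [0,0,0.04],"twist": 0,"hand": 0},
  {"translation": [0,0,0],"twist": 0,"hand": 0},
  {"translation": [0,0,0],"twist": 0,"hand": 0},
  {"translation": [0,0,0],"twist": 0,"hand": 0},
])

```text
time: 19.45
tool_pos: [0.5962, -0.1808, 0.0667]
tool_rot: [0.0, -0.062, 0.998, -0.0]
contact_force: [0.9, -0.2, 0.2]
gripper_width: -0.002
grasp_force: 0.0
```

```bash
python3 st.py
```

```text
t 19.45 stand xy [-65.1815  33.4299] z 66.66027762353691 yaw err vs stand 0.0002403101506962546 tilt [ 0. -0.] F [ 0.8959 -0.2104  0.1883] M [-0.0003 -0.0026 -0.0024] g -0.002478272857021761 0.0 j [-0.4138  0.2279  1.7497 -0.      1.1639 -2.1079]
```

Down in small steps until the tips touch the plate.

Call:
apply_moves([
  {"translation": [0,-0.01,0.02],"twist": 0,"hand": 0},
  {"translation": [0,0,0.02],"twist": 0,"hand": 0},
  {"translation": [0,0,0],"twist": 0,"hand": 0},
  {"translation": [0,0,0],"twist": 0,"hand": 0},
])

```text
time: 19.85
tool_pos: [0.5962, -0.1818, 0.0624]
tool_rot: [-0.0, -0.062, 0.998, 0.0]
contact_force: [0.3, 0.0, 0.6]
gripper_width: 0.003
grasp_force: 0.0
```

Call:
apply_moves([
  {"translation": [0,0,0.02],"twist": 0,"hand": 0},
  {"translation": [0,0,0],"twist": 0,"hand": 0},
  {"translation": [0,0,0],"twist": 0,"hand": 0},
])

```text
time: 20.15
tool_pos: [0.5962, -0.1818, 0.0605]
tool_rot: [-0.0, -0.062, 0.998, 0.0]
contact_force: [-0.1, 0.1, -0.2]
gripper_width: -0.005
grasp_force: 0.0
```

Call:
apply_moves([
  {"translation": [0,0,0.02],"twist": 0,"hand": 0},
  {"translation": [0,0,0],"twist": 0,"hand": 0},
  {"translation": [0,0,0],"twist": 0,"hand": 0},
])

```text
time: 20.45
tool_pos: [0.5962, -0.1817, 0.0584]
tool_rot: [-0.0, -0.062, 0.998, 0.0]
contact_force: [-0.3, -0.2, -0.2]
gripper_width: -0.001
grasp_force: 0.0
```

```bash
python3 st.py
```

```text
t 20.45 stand xy [-65.3076  32.5092] z 58.44583496998109 yaw err vs stand 0.0002157262728090803 tilt [-0.0003  0.0001] F [-0.3276 -0.2476 -0.1867] M [-0.0273 -0.0514  0.0101] g -0.0012548580725495878 0.0 j [-0.4152  0.2396  1.7516 -0.      1.1507 -2.1092]
```

Call:
apply_moves([
  {"translation": [0,0,0.01],"twist": 0,"hand": 0},
  {"translation": [-0.02,0,0],"twist": 0,"hand": 0},
  {"translation": [-0.02,0,0],"twist": 0,"hand": 0},
  {"translation": [-0.02,0,0],"twist": 0,"hand": 0},
  {"translation": [0,0,0],"twist": 0,"hand": 0},
  {"translation": [0,0,0],"twist": 0,"hand": 0},
])

```text
time: 21.05
tool_pos: [0.6023, -0.181, 0.0576]
tool_rot: [0.0, -0.062, 0.998, -0.0]
contact_force: [-0.4, 0.1, -0.0]
gripper_width: 0.003
grasp_force: 0.0
```

Call:
apply_moves([
  {"translation": [-0.01,0,0],"twist": 0,"hand": 0},
  {"translation": [-0.01,0,0],"twist": 0,"hand": 0},
  {"translation": [0,0,0],"twist": 0,"hand": 0},
  {"translation": [0,0,0],"twist": 0,"hand": 0},
])

```text
time: 21.45
tool_pos: [0.6042, -0.1808, 0.0576]
tool_rot: [-0.0, -0.062, 0.998, 0.0]
contact_force: [-0.6, 0.0, -0.0]
gripper_width: 0.001
grasp_force: 0.0
```

```bash
python3 st.py
```

```text
t 21.45 stand xy [-57.2218  32.4498] z 57.59878704585441 yaw err vs stand 0.00021007415170459787 tilt [-0.0001 -0.    ] F [-0.5883  0.0146 -0.0282] M [-0.0056 -0.0364  0.0047] g 0.0013886386203733115 0.0 j [-0.4087  0.2561  1.7333 -0.      1.1522 -2.1027]
```

Call:
apply_moves([
  {"translation": [-0.01,0,0],"twist": 0,"hand": 0},
  {"translation": [0,0,0],"twist": 0,"hand": 0},
  {"translation": [0,0,0],"twist": 0,"hand": 0},
])

```text
time: 21.75
tool_pos: [0.6048, -0.1807, 0.0575]
tool_rot: [-0.0, -0.062, 0.998, 0.0]
contact_force: [-1.4, 0.4, 1.0]
gripper_width: 0.001
grasp_force: 1.1
```

Call:
apply_moves([
  {"translation": [-0.01,0,0],"twist": 0,"hand": 0},
  {"translation": [0,0,0],"twist": 0,"hand": 0},
  {"translation": [0,0,0],"twist": 0,"hand": 0},
])

```text
time: 22.05
tool_pos: [0.6053, -0.1808, 0.0574]
tool_rot: [-0.001, -0.062, 0.998, -0.0]
contact_force: [-4.7, -1.5, 2.4]
gripper_width: -0.001
grasp_force: 2.5
```

```bash
python3 st.py
```

```text
t 22.05 stand xy [-56.1688  32.3251] z 57.380999142353375 yaw err vs stand 0.0003165718174453769 tilt [-0.0026 -0.0002] F [-4.6814 -1.4879  2.38  ] M [-0.1846  0.8144  0.0314] g -0.0009100516303087933 2.5303444638848305 j [-0.4075  0.2598  1.7293 -0.0014  1.1548 -2.1011]
```

Call:
apply_moves([
  {"translation": [-0.01,0,0],"twist": 0,"hand": 0},
  {"translation": [0,0,0],"twist": 0,"hand": 0},
  {"translation": [0,0,0],"twist": 0,"hand": 0},
])

```text
time: 22.35
tool_pos: [0.6056, -0.1809, 0.0574]
tool_rot: [-0.002, -0.062, 0.998, -0.0]
contact_force: [-6.7, -1.5, 4.0]
gripper_width: 0.003
grasp_force: 3.9
```

Call:
apply_moves([
  {"translation": [-0.01,0,0],"twist": 0,"hand": 0},
  {"translation": [0,0,0],"twist": 0,"hand": 0},
  {"translation": [0,0,0],"twist": 0,"hand": 0},
])

```text
time: 22.65
tool_pos: [0.6058, -0.1809, 0.0573]
tool_rot: [-0.003, -0.062, 0.998, -0.0]
contact_force: [-11.1, -2.6, 5.3]
gripper_width: 0.001
grasp_force: 5.3
```

```bash
python3 st.py
```

```text
t 22.65 stand xy [-55.6597  32.1716] z 57.30060192107894 yaw err vs stand 0.000396198661986924 tilt [-0.0067 -0.0005] F [-11.1425  -2.6172   5.3421] M [-0.3679  1.6971 -0.0227] g 0.0013361019209078965 5.333496853709221 j [-0.4065  0.2631  1.7255 -0.0034  1.159  -2.0994]
```

It stops firmly with the tab end at x ≈ -44.8, and the nominal home position is -45. I back off and repeat the overhead measurement.

Call:
apply_moves([
  {"translation": [0.05,0,0],"twist": 0,"hand": 0},
  {"translation": [0.1,0,-0.05],"twist": 0,"hand": 0},
  {"translation": [0,0,-0.4],"twist": 0,"hand": 0},
  {"translation": [0,0,-0.4],"twist": 0,"hand": 0.45},
  {"translation": [-0.3,0,-0.4],"twist": 0,"hand": 0.45},
  {"translation": [-0.4,0,-0.28],"twist": 0,"hand": 0.45},
  {"translation": [-0.4,0,0],"twist": 0,"hand": 0.45},
  {"translation": [-0.2,0,0],"twist": 0,"hand": 0.45},
])

```text
time: 23.45
tool_pos: [0.7254, -0.1658, 0.2136]
tool_rot: [0.003, -0.062, 0.998, -0.001]
contact_force: [-1.0, 1.0, -0.8]
gripper_width: 0.45
grasp_force: 0.0
```

Call:
apply_moves([
  {"translation": [0,0,0],"twist": 0,"hand": 0.45},
  {"translation": [0,0,0],"twist": 0,"hand": 0.45},
  {"translation": [0,0,0],"twist": 0,"hand": 0.45},
  {"translation": [0,0,0],"twist": 0,"hand": 0.45},
])

```text
time: 23.85
tool_pos: [0.7213, -0.1664, 0.2106]
tool_rot: [-0.0, -0.061, 0.998, 0.0]
contact_force: [-0.1, 0.2, 0.8]
gripper_width: 0.452
grasp_force: 0.0
```

```bash
cat > chk.py <<'E'
from h import *
from scipy.ndimage import gaussian_filter1d as gf
np.set_printoptions(precision=2,suppress=True,linewidth=200)
cal=get_calibration('wrist');f=grab_frame('wrist');p=STAND;np.savez('w8.npz',f=f,K=cal['camera_matrix'],P=cal['pose'])
def rect(x0,x1,y0,y1,h,s=5):
    X,Y=np.meshgrid(np.arange(x0,x1,1/s)/1e3,np.arange(y0,y1,1/s)/1e3)
    a,b=np.cos(p[2]),np.sin(p[2]);W=np.stack([p[0]+a*X-b*Y,p[1]+b*X+a*Y,np.full_like(X,h)],-1).reshape(-1,3)
    q=proj(cal,W).astype(np.float32); return cv2.remap(f,q[:,0].reshape(X.shape),q[:,1].reshape(X.shape),cv2.INTER_CUBIC).mean(2)
def edge(x0,x1,y0,y1,h,sign=None):
    A=rect(x0,x1,y0,y1,h);g=np.abs(np.gradient(gf(A,3,axis=1),axis=1))**2;x=np.arange(x0,x1,.2)[:A.shape[1]]
    e=(g*x).sum(1)/g.sum(1);y=np.arange(y0,y1,.2)[:len(e)]
    for _ in range(3):
        c=np.polyfit(y,e,1);r=e-np.polyval(c,y);k=abs(r)<1.5*r.std()+.02;y,e=y[k],e[k]
    return 'slope %.4f  x at y=32: %.2f sd %.2f'%(c[0],np.polyval(c,32),r.std())
print('cam',w2stand(cal['pose'][:3,3])*1e3,cal['pose'][2,3])
print('comb back low',edge(-8,1,-6,17,.04));print('comb back hi', edge(-8,1,48,70,.04))
print('plate left edge',edge(-62,-48,20,100,.032),'| right',edge(14,22,84,108,.032))
print('far crest edge:')
A=rect(58,74,-12,80,.04)
for y in np.arange(26,44,1.5): i=int((y+12)*5); print(y,A[i-1:i+2].mean(0)[::4].astype(int))
E
python3 st.py; python3 chk.py
```

```text
t 23.85 stand xy [60.7339 32.3616] z 210.60020953263435 yaw err vs stand -0.00039408270671947854 tilt [-0.0004  0.0001] F [-0.1066  0.231   0.8319] M [-0.001  -0.0074  0.0444] g 0.45183742237876007 0.0 j [-0.3272  0.3434  1.3531 -0.      1.4455 -2.0206]
cam [-3.96 32.9 ] 0.33218010010441895
comb back low slope 0.0035  x at y=32: -3.84 sd 0.02
comb back hi slope 0.0004  x at y=32: -3.74 sd 0.02
plate left edge slope -0.0011  x at y=32: -56.97 sd 0.04 | right slope 0.0062  x at y=32: 17.04 sd 0.05
far crest edge:
26.0 [194 179 158 137 126 125 127 128 128 124 111  89  60  40  32  30  30  30  30  30]
27.5 [191 182 167 153 143 141 140 137 133 127 115  89  61  40  31  30  30  30  30  30]
29.0 [227 224 219 210 202 197 192 184 172 155 132  99  65  40  32  30  30  30  29  30]
30.5 [228 227 225 223 220 216 211 204 193 175 149 112  72  42  32  30  30  30  30  30]
32.0 [191 194 195 196 195 194 192 189 184 170 147 112  71  42  32  30  30  30  31  30]
33.5 [138 134 133 133 135 137 139 141 142 137 124  97  64  40  30  29  30  29  30  30]
35.0 [180 160 138 120 112 112 115 118 119 118 108  86  55  36  30  29  30  30  29  30]
36.5 [199 181 156 134 123 123 125 127 127 123 111  88  57  36  29  30  30  30  29  30]
38.0 [195 179 158 137 126 126 127 128 127 124 112  88  58  36  31  31  30  30  31  30]
39.5 [172 164 152 138 130 129 130 130 128 124 111  87  58  38  30  29  30  31  30  30]
41.0 [210 206 199 189 181 174 169 164 156 144 126  94  61  37  31  31  31  31  31  30]
42.5 [230 228 226 223 219 214 208 200 190 173 148 109  68  40  30  30  31  32  31  30]
```

The push squared the leaf (slope now ≈0.002) and seated it against the crests. Next I locate the knob and pointer numerically and do a last check of the gap.

```bash
cat > knob.py <<'E'
from h import *
np.set_printoptions(precision=2,suppress=True,linewidth=200)
import sys
def knob(n,p=STAND):
    z=np.load(n);cal=dict(camera_matrix=z['K'],pose=z['P']);f=z['f']
    def rect(x0,x1,y0,y1,h,s=5):
        X,Y=np.meshgrid(np.arange(x0,x1,1/s)/1e3,np.arange(y0,y1,1/s)/1e3)
        a,b=np.cos(p[2]),np.sin(p[2]);W=np.stack([p[0]+a*X-b*Y,p[1]+b*X+a*Y,np.full_like(X,h)],-1).reshape(-1,3)
        q=proj(cal,W).astype(np.float32); return cv2.remap(f,q[:,0].reshape(X.shape),q[:,1].reshape(X.shape),cv2.INTER_CUBIC).min(2)
    D=rect(-50,30,-125,-50,.0445); m=(D>190).astype(np.uint8)
    c,_=cv2.findContours(m,0,2); c=max(c,key=cv2.contourArea)[:,0]; (cx,cy),r=cv2.minEnclosingCircle(c); print(n,'dial circle',cx/5-50,cy/5-125,r/5)
    T=rect(-32,8,-103,-63,.0755); m=(T>200).astype(np.uint8)
    k,l,st,ce=cv2.connectedComponentsWithStats(m)
    for i in range(1,k):
        if 30<st[i,4]<1200:
            q=np.argwhere(l==i)[:,::-1]/5.+[-32,-103];u=np.linalg.svd(q-q.mean(0))[2][0];print(st[i,4],q.mean(0),'len',np.ptp(q@u),'ang',np.arctan(u[1]/u[0]),'radial',np.arctan2(q.mean(0)[1]+83,q.mean(0)[0]+12))
    return rect
r=knob('w2.npz');r=knob(sys.argv[1])
if len(sys.argv)>2:
    A=r(18,28,-20,80,.04)
    for y in (-14,2.5,14.5,26.5,32.5,38.5,50.5,62.5,76): i=int((y+20)*5); print(y,A[i-1:i+2].mean(0)[::3].astype(int))
E
python3 knob.py w8.npz 1
```

```text
w2.npz dial circle -12.280218505859374 -82.3214111328125 26.898406982421875
396 [-30.55 -81.63] len 7.843364672927493 ang -1.227769783748152 radial 3.067789039807759
638 [ -4.76 -76.91] len 11.84056894308518 ang 0.6562074216788022 radial 0.6993084653779233
181 [-31.41 -65.52] len 5.498737375116505 ang 1.4864609396026314 radial 2.4085700072470786
253 [  6.48 -64.79] len 4.321776075201534 ang -1.2038104488392924 radial 0.7780307826940537
w8.npz dial circle -12.248852539062497 -82.13327331542969 27.604183959960938
797 [-30.04 -81.22] len 11.702785839013082 ang -1.2941512783565632 radial 3.04341414876263
654 [-30.46 -66.8 ] len 8.864343485447506 ang 1.4349441426682161 radial 2.4212222382783053
-14 [86 73 72 72 72 72 71 71 71 71 70 71 71 70 71 71 75]
2.5 [240 246 247 247 245 241 229 201 154 118 111 114 124 133 139 146 153]
14.5 [151 151 150 149 146 141 132 119 105 100 106 114 124 133 139 145 151]
26.5 [236 237 236 235 234 230 219 189 149 118 111 113 122 131 137 143 149]
32.5 [246 246 245 245 245 244 244 246 248 249 250 250 249 249 249 247 241]
38.5 [239 244 245 245 244 241 231 203 158 122 110 112 120 128 134 139 144]
50.5 [183 212 230 240 243 240 232 204 159 123 110 110 118 125 130 134 137]
62.5 [175 176 176 174 167 157 145 129 111 101 100 100 101 103 103 104 104]
76 [ 89  81  79  77  76  76  77  80  87  96 104 113 122 130 137 143 148]
```

Comb edge and bare crest silhouette both read x ≈ 22.6, uniform along y, so the leaf is home. The knob centre is at (-12.2,-82.5) and the pointer angle is 0.66. Now the dimmer.

Call:
apply_moves([
  {"translation": [0.24,-0.38,0],"twist": 0,"hand": 0.5},
  {"translation": [0.24,-0.38,0],"twist": 0,"hand": 0.5},
  {"translation": [0.25,-0.39,0],"twist": 0,"hand": 0.5},
  {"translation": [0,0,0],"twist": -1,"hand": 0.5},
  {"translation": [0,0,0],"twist": -1,"hand": 0.5},
  {"translation": [0,0,0],"twist": -1,"hand": 0.5},
  {"translation": [0,0,0],"twist": -1,"hand": 0.5},
  {"translation": [0,0,0],"twist": -1,"hand": 0.5},
])

```text
time: 24.7
tool_pos: [0.6634, -0.2895, 0.2108]
tool_rot: [0.0, -0.308, 0.951, -0.0]
contact_force: [0.3, -0.2, -0.3]
gripper_width: 0.499
grasp_force: 0.0
```

Call:
apply_moves([
  {"translation": [0,0,0],"twist": -1,"hand": 0.5},
  {"translation": [0,0,0],"twist": -0.6,"hand": 0.5},
  {"translation": [0,0,0.3],"twist": 0,"hand": 0.5},
  {"translation": [0,0,0.3],"twist": 0,"hand": 0.5},
  {"translation": [0,0,0.2],"twist": 0,"hand": 0.5},
  {"translation": [0,0,0],"twist": 0,"hand": 0.5},
  {"translation": [0,0,0],"twist": 0,"hand": 0.5},
  {"translation": [0,0,0],"twist": 0,"hand": 0.5},
])

```text
time: 25.5
tool_pos: [0.6649, -0.2899, 0.1331]
tool_rot: [0.001, -0.382, 0.924, -0.001]
contact_force: [-0.6, -0.5, -0.2]
gripper_width: 0.494
grasp_force: 0.0
```

```bash
python3 st.py
```

```text
t 25.5 stand xy [-10.3953 -83.2801] z 133.0656817946915 yaw err vs stand 0.6600608818247424 tilt [ 0.003  -0.0017] F [-0.6122 -0.4509 -0.1654] M [ 0.005  -0.0492  0.0328] g 0.4938575849678681 0.0 j [-0.5137  0.3695  1.4538  0.      1.3148 -2.8675]
```

Call:
apply_moves([
  {"translation": [0,0,0.15],"twist": 0,"hand": 0.5},
  {"translation": [0,0,0.15],"twist": 0,"hand": 0.5},
  {"translation": [0,0,0.1],"twist": 0,"hand": 0.5},
  {"translation": [0,0,0],"twist": 0,"hand": 0.5},
  {"translation": [0,0,0],"twist": 0,"hand": 0.5},
  {"translation": [0,0,0],"twist": 0,"hand": 0.5},
  {"translation": [0,0,0],"twist": 0,"hand": 0.5},
])

```text
time: 26.2
tool_pos: [0.6645, -0.2896, 0.0915]
tool_rot: [0.0, -0.382, 0.924, -0.001]
contact_force: [-0.1, -0.1, -0.2]
gripper_width: 0.504
grasp_force: 0.0
```

```bash
python3 st.py
```

```text
t 26.2 stand xy [-10.7193 -82.8684] z 91.53448706600031 yaw err vs stand 0.6602151030302841 tilt [ 0.0013 -0.0008] F [-0.0811 -0.1218 -0.2113] M [-0.021  -0.0092 -0.0381] g 0.5037845956638304 0.0 j [-0.5135  0.4111  1.4745 -0.      1.2545 -2.8675]
```

Call:
apply_moves([
  {"translation": [0.01,0.01,0.06],"twist": 0,"hand": 0.5},
  {"translation": [0,0,0.05],"twist": 0,"hand": 0.5},
  {"translation": [0,0,0],"twist": 0,"hand": 0.5},
  {"translation": [0,0,0],"twist": 0,"hand": 0},
  {"translation": [0,0,0],"twist": 0,"hand": 0},
  {"translation": [0,0,0],"twist": 0,"hand": 0},
  {"translation": [0,0,0],"twist": 0,"hand": 0},
  {"translation": [0,0,0],"twist": 0,"hand": 0},
])

```text
time: 27.0
tool_pos: [0.6628, -0.2894, 0.0799]
tool_rot: [0.0, -0.382, 0.924, -0.0]
contact_force: [0.4, 0.1, 1.0]
gripper_width: 0.122
grasp_force: 61.9
```

```bash
python3 st.py
```

```text
t 27.0 stand xy [-12.435  -82.5212] z 79.91698007926556 yaw err vs stand 0.6602090782283285 tilt [ 0.0005 -0.0004] F [0.3979 0.0829 0.9542] M [-0.0279 -0.0054  0.012 ] g 0.12211132070782621 61.865079402923584 j [-0.5145  0.4207  1.4831 -0.0001  1.2372 -2.8685]
```

Call:
apply_moves([
  {"translation": [0,0,0],"twist": 0.9,"hand": 0},
  {"translation": [0,0,0],"twist": 1,"hand": 0},
  {"translation": [0,0,0],"twist": 1,"hand": 0},
  {"translation": [0,0,0],"twist": 1,"hand": 0},
  {"translation": [0,0,0],"twist": 1,"hand": 0},
  {"translation": [0,0,0],"twist": 1,"hand": 0},
  {"translation": [0,0,0],"twist": 0.7,"hand": 0},
  {"translation": [0,0,0],"twist": 0,"hand": 0},
])

```text
time: 27.8
tool_pos: [0.6628, -0.2894, 0.0799]
tool_rot: [0.0, -0.062, 0.998, -0.0]
contact_force: [0.1, 0.7, 0.4]
gripper_width: 0.122
grasp_force: 61.9
```

Call:
apply_moves([
  {"translation": [0,0,0],"twist": 0,"hand": 0},
  {"translation": [0,0,0],"twist": 0,"hand": 0},
  {"translation": [0,0,0],"twist": 0,"hand": 0},
])

```text
time: 28.1
tool_pos: [0.6628, -0.2894, 0.0799]
tool_rot: [0.0, -0.062, 0.998, -0.0]
contact_force: [-0.2, -0.5, 1.1]
gripper_width: 0.116
grasp_force: 62.0
```

```bash
python3 st.py
```

```text
t 28.1 stand xy [-12.4196 -82.5146] z 79.93942181569973 yaw err vs stand 0.000873829396566661 tilt [ 0.0005 -0.0003] F [-0.1586 -0.4568  1.0853] M [-0.0533 -0.0636  0.02  ] g 0.11604452206905351 61.958194971084595 j [-0.5145  0.4207  1.4831 -0.      1.2372 -2.2091]
```

Open, rise and retreat to the same view for a last check.

Call:
apply_moves([
  {"translation": [0,0,0],"twist": 0,"hand": 0.5},
  {"translation": [0,0,0],"twist": 0,"hand": 0.5},
  {"translation": [0,0,0],"twist": 0,"hand": 0.5},
  {"translation": [0,0,-0.1],"twist": 0,"hand": 0.5},
  {"translation": [0,0,-0.3],"twist": 0,"hand": 0.5},
  {"translation": [0,0,-0.3],"twist": 0,"hand": 0.5},
  {"translation": [0,0,-0.3],"twist": 0,"hand": 0.5},
  {"translation": [0,0,-0.3],"twist": 0,"hand": 0.5},
])

```text
time: 28.9
tool_pos: [0.6626, -0.2892, 0.2118]
tool_rot: [0.0, -0.062, 0.998, -0.0]
contact_force: [0.7, 0.7, 0.8]
gripper_width: 0.494
grasp_force: 0.0
```

Call:
apply_moves([
  {"translation": [-0.24,0.38,0],"twist": 0,"hand": 0.5},
  {"translation": [-0.24,0.38,0],"twist": 0,"hand": 0.5},
  {"translation": [-0.24,0.3,0],"twist": 0,"hand": 0.5},
  {"translation": [0,0,0],"twist": 0,"hand": 0.5},
  {"translation": [0,0,0],"twist": 0,"hand": 0.5},
  {"translation": [0,0,0],"twist": 0,"hand": 0.5},
  {"translation": [0,0,0],"twist": 0,"hand": 0.5},
])

```text
time: 29.6
tool_pos: [0.7205, -0.1765, 0.2098]
tool_rot: [-0.0, -0.061, 0.998, -0.0]
contact_force: [-0.0, 1.5, -0.4]
gripper_width: 0.499
grasp_force: 0.0
```

```bash
python3 st.py; python3 chk.py | head -4; python3 knob.py w8.npz | tail -8
```

```text
t 29.6 stand xy [58.7331 22.4326] z 209.81124084970656 yaw err vs stand -0.001365283457633426 tilt [-0.     -0.0002] F [-0.0301  1.4817 -0.4475] M [-0.0109 -0.0538  0.0036] g 0.4988210044458164 0.0 j [-0.3404  0.3472  1.3497 -0.0002  1.4446 -2.0328]
cam [-6.  23.1] 0.3313685236072837
comb back low slope 0.0031  x at y=32: -4.04 sd 0.02
comb back hi slope 0.0027  x at y=32: -4.02 sd 0.01
plate left edge slope 0.0011  x at y=32: -57.14 sd 0.03 | right slope 0.0024  x at y=32: 17.26 sd 0.06
w2.npz dial circle -12.280218505859374 -82.3214111328125 26.898406982421875
396 [-30.55 -81.63] len 7.843364672927493 ang -1.227769783748152 radial 3.067789039807759
638 [ -4.76 -76.91] len 11.84056894308518 ang 0.6562074216788022 radial 0.6993084653779233
181 [-31.41 -65.52] len 5.498737375116505 ang 1.4864609396026314 radial 2.4085700072470786
253 [  6.48 -64.79] len 4.321776075201534 ang -1.2038104488392924 radial 0.7780307826940537
w8.npz dial circle -12.261889648437503 -82.13681030273438 27.676937866210938
599 [  6.17 -66.4 ] len 7.859479186338589 ang -1.4490651830524748 radial 0.7403163803964846
143 [-29.62 -63.67] len 5.012425769183714 ang 0.01637039185470366 radial 2.3099745924474293
```

Leaf unchanged. The pointer line is in shade here, so I check it with a local threshold.

```bash
python3 - <<'E'
from h import *
z=np.load('w8.npz');cal=dict(camera_matrix=z['K'],pose=z['P']);f=z['f'];p=STAND
X,Y=np.meshgrid(np.arange(-11,4,.25)/1e3,np.arange(-89,-76,.25)/1e3)
a,b=np.cos(p[2]),np.sin(p[2]);W=np.stack([p[0]+a*X-b*Y,p[1]+b*X+a*Y,np.full_like(X,.0755)],-1).reshape(-1,3)
q=proj(cal,W).astype(np.float32);T=cv2.remap(f,q[:,0].reshape(X.shape),q[:,1].reshape(X.shape),cv2.INTER_CUBIC).min(2).astype(float)
print(T[::3,::4].astype(int))
ys=Y[:,0]*1e3;xs=X[0]*1e3
w=np.clip(T-np.percentile(T,60,axis=0),0,None)
pk=np.array([(ys*w[:,i]**2).sum()/(w[:,i]**2).sum() for i in range(len(xs))]);k=(xs>-8)&(xs<2)
print(np.round(pk[::4],2),'slope',np.polyfit(xs[k],pk[k],1))
E
```

```text
[[191 191 163 175 212 228 244 250 250 250 250 248 248 250 245]
 [167 170 163 164 172 189 225 242 246 248 245 226 227 247 249]
 [168 168 166 165 161 163 188 213 233 236 226 180 192 236 244]
 [168 167 167 168 166 163 167 179 199 209 192 158 173 205 222]
 [172 172 172 171 172 172 172 174 179 181 176 170 174 182 189]
 [178 178 178 178 178 179 179 180 180 180 179 179 179 181 178]
 [180 180 186 189 190 191 190 192 193 193 191 191 191 193 187]
 [180 187 210 220 221 221 223 225 225 224 223 223 222 225 217]
 [182 199 238 247 247 247 247 248 248 248 248 247 246 248 243]
 [183 207 249 253 253 252 252 253 254 254 253 252 252 252 250]
 [184 206 244 251 250 249 247 248 250 251 251 250 248 247 245]
 [186 194 216 226 227 228 225 227 230 229 229 232 226 225 222]
 [186 186 190 195 197 199 198 200 200 197 200 202 200 198 191]
 [187 187 187 189 189 189 189 189 189 191 191 192 191 191 180]
 [187 188 188 188 189 188 189 190 190 190 191 190 189 190 180]
 [180 180 181 181 181 181 181 182 183 182 182 181 182 181 173]
 [163 164 163 162 162 162 164 164 163 162 161 162 164 164 157]
 [136 135 133 131 132 133 136 136 135 132 132 132 134 136 130]]
[-81.93 -82.02 -82.15 -82.18 -82.28 -82.49 -83.34 -83.98 -84.21 -84.41
 -84.18 -83.42 -83.5  -84.49 -85.09] slope [ -0.17621587 -84.04230836]
```

```bash
python3 -c "
from plant import *
print(job_done())"
```

```text
the job is handed in; nothing more can be done
None
```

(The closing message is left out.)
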